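# Dock a pallet and draw it home with the cam-lock driver

## Robot

A 7-joint arm with a two-finger parallel gripper is mounted at the origin on a cart in front of the work surface, level with it; the furniture and walls round the work are solid. World frame = base frame: x ahead of the robot, y to its left, z up, the work surface at z = 0. Lengths are in m, angles in rad, forces in N, time in s.
With the tool pointing down it reaches from about 0.35 to 0.9 m from the base axis. Payload 7.2 kg.
Tool frame: the origin (TCP) lies between the finger pads; the fingertips stand 14 mm ahead of it and the grasp point (between the pads) lies 5 mm behind it (tip_extent is the distance from the TCP to the fingertips, in m); z points along the fingers, x is the direction in which the jaws open and shut, and the axes are right-handed (so a half turn about z gives the same grasp; the last joint's range is limited). The gripper opens to 88 mm and grips with 3 to 60 N. Pads are 20 mm wide; open, the fingers measure 115 mm over their backs; the gripper's body (75 mm by 178 mm) begins 61 mm behind the grasp point.
Start: joints at [-1.299, 0.411, -0.013, 1.596, 0.006, 1.134, -0.082], TCP at [0.208, 0.589, 0.237] pointing down, gripper open.
Joint ranges: [-2.95, 2.95], [-0.29, 1.99], [-1.47, 1.44], [0.14, 2.54], [-1.03, 4.17], [0.13, 1.85], [-2.86, 2.86]. Speed limits (rad/s): [2.39, 2.39, 3.01, 3.01, 3.14, 3.14, 3.14].

## Interface

Orientations are given as [roll, pitch, yaw] about the fixed x, y, z axes, in that order (R = Rz(yaw) Ry(pitch) Rx(roll)).
In Python, from rig import * gives the robot as it stands. The module is installed in compiled form; this text tells all that it offers.
- The arm moves only by the tool apply_moves, never from a script. Its argument "series" is a list of rows, each an object of numbers: "dx", "dy", "dz": the shift along the world's x, y, z in cm; "ax", "ay", "az": the turn, a rotation vector about the world's x, y, z in rad. A call has exactly 5 rows; each row shifts and turns the commanded pose from where the row before left it; what a row does not reach is not made up. A row lasts 1/10 s, in which the tool goes at most 50 mm and 8.59 degrees, less where a joint would pass 70% of its speed; a pose out of reach is approached as far as the arm can. A call with a gripper value outside its range is refused whole. "jaw" is the closure, from 0 (fully open) to 1 (shut), set as the call begins (left out, the last holds). The fingers move at their own pace and stop on an object; the grip force is fixed at half the most. Time passes only in rows, so rows that do not move let the fingers close, or fill a call up. It gives the time, the measured TCP pose, the force and the opening at its end, in the units of the state.
- sense(): the state, without advancing time (a new reading comes with each control period).
- capture(name): name is "scene" or "side" or "wrist"; returns the picture (400x640x3 uint8, red, green, blue); there is no depth.
- calibration(name): a dict with "fx", "fy", "cx", "cy" (pixels), "k1" (the pictures are not rectified: a ray, as slopes to the right and down, at radius r is drawn at 1 + k1 r^2 times it, then the intrinsics apply), "view" (4x4, takes a point from world to camera coordinates); the wrist camera has in their place "mount" (4x4, takes a point from camera to tool coordinates, whose origin is the TCP and whose axes are the tool frame's). Camera axes: x right, y down, z forward; pixel columns grow to the right and rows downward; lengths in m; the calibration is good to about 2 mm. A picture is of the moment at which its call begins: read the wrist's pose just before it. calibration takes no time and is no camera call.
- finish_job(): hands the job in, once; it reports no verdict.
The state is a dict: "t": time; "qpos": joint angles; "qd": joint speeds; "effort": joint torques, N m; "tcp_pos": TCP position; "ee_rot": TCP orientation; "force": force on the tool from outside, world axes, zero at the start; "ft_torque": the same for the moment, N m; "grip_width": finger opening in m.
Only numpy, scipy, OpenCV 4.12 (cv2) and the standard library are available. Lean on these libraries where they do the work, as an engineer would, in place of code of your own. Each camera call takes 0.05 s, during which the arm holds its last target.

## Task

Push the fixture pallet along its rails into the dock until its stud head is inside the cam lock and the face meets the spring plungers. Then take the cross-blade driver from its stand and turn the cam clockwise until it has drawn the pallet fully home against the dock face and holds it there by itself. Hang the driver back in its stand, and leave the oiler and the tape roll where they are.

Things in the scene. Friction and masses are not known exactly. Their poses are not given: they have to be found in the camera images.
- dock_cam (a point): Top centre of the cam head, on the vertical cam axis, 56 mm above the table. Axes fixed to the dock, not the cam: x = direction in which the pallet slides in, z up. The cam is a steel disc, 84 mm in diameter, carrying four dark square blocks that leave a cross-shaped recess: slots 9 mm wide, 10 mm deep, 41 mm end to end.
- recess_floor (a point): Centre of the recess floor, 10 mm below dock_cam, same axes. At the start the slots are turned from the dock's x and y axes by anything from 29 degrees counter-clockwise to 15 degrees clockwise (from above); the angle is not given: look or feel for it. The cross repeats every 90 degrees, so the driver may be lifted, turned back 90 degrees and set in again.
- dock_base (a point): Point on the dock's base on the cam axis, 8 mm above the table; same axes as dock_cam. The cam needs 0.04 to 0.2 N m and stays where it is left. Turned clockwise (from above) from slots aligned with the dock, its spiral jaw starts to pull at about 55 degrees, has the pallet home at about 130 and meets a hard stop at 143.
- dock_face (a point): Centre of the flat stop face of the dock, 48 mm from the cam axis on the pallet's side, 24 mm above the table; axes as dock_cam. Dock: fixed, base 240 x 118 mm with two low rails and an open aluminium housing 115 mm wide, 46 mm high, round the cam. The cam catches the stud when the gap between the faces is 12 mm or less.
- plunger (a point): End of the left one of two spring plungers, 34 mm either side of dock_face, that stand 10 mm out of the stop face. They push back with 2 N together at first and 6 N fully pressed, so a pallet that is only pushed springs out again.
- pallet_face (a point): Centre of the pallet's front face, 16 mm above its underside; x = slide-in direction, z up. Aluminium block 80 mm long (behind this face), 90 wide, 32 high, 0.4 kg; slides between the rails with 1.5 mm play a side on greased ways. A stud with an upright barrel head (16 mm diameter) sticks 40 mm out of the face; a slotted bracket is fixed on top. The gap to the dock face starts at 20 to 40 mm.
- pallet_handle (a point): Centre of the upright dark handle block at the pallet's rear, 68 mm behind the front face: 16 mm along x, 50 mm along y, 48 mm high; its top is 88 mm above the table. Axes are the pallet's. Its rear face is 4 mm ahead of the pallet's rear face.
- driver_grip (a point): Centre of the cross-blade driver's handle: black, square, 28 x 28 mm, 70 mm high, flats facing the driver's x and y axes; z points up from blade to handle. Loose, 0.18 kg, 166 mm long; it starts upright in the stand with any yaw.
- driver_tip (a point): Lower end of the driver's blade, 131 mm below driver_grip on the driver's axis. The blade is a cross of two plates 22 mm wide and 5 mm thick, 15 mm long, along the driver's x and y axes; its last 3 mm are narrower (17 x 3 mm) as a lead-in. The shaft above is 12 mm thick.
- driver_collar (a point): Underside of the driver's round collar (44 mm diameter, 6 mm thick), on its axis, 90 mm above the tip; the handle starts right above the collar.
- stand_seat (a point): Centre of the hole in the top plate of the driver's stand, at the plate's upper face, 96 mm above the table. Hole 31 mm in diameter, plate 80 x 80 mm, fixed dark steel stand. The driver hangs in the hole, its collar resting on the plate.
- oiler: Cream bottle with a red spout, 41 mm wide, 118 mm high; origin at its underside. A bystander.
- tape_roll: Roll of green tape, 105 mm wide, 60 mm high, lying flat; origin at its underside. A bystander.
Not all that is in view belongs to the job. Of the things that look like the part that bears driver_grip, the largest one is meant.

How it is judged:
By the outcome, as a careful person would: the job done as asked, in the order asked, and still so for the second after the job is handed in, with the robot touching nothing.
It also fails if it takes over 61 s, if anything falls off the work surface, if the arm or the gripper's body presses on something with over 40 N, if the wrist force passes 120 N, or if a joint passes its speed limit or range.

## Working session

There is one attempt and no reset: what is moved stays moved. The work goes in short steps, Python scripts to look and compute and a tool call to move; the robot and the scene stay as the last step left them, time stands still between calls to the robot, and variables do not carry over. Pictures are saved under pics/ and viewed, and the job is handed in when it is done.

Besides the shell and the picture viewer there is one more tool, called after "Emit:" as name(argument=value, ...) on one line, values as JSON. apply_moves: Moves the arm, as the interface text tells. Its arguments: {"type":"object","properties":{"series":{"type":"array","items":{"type":"object","properties":{"dx":{"type":"number"},"dy":{"type":"number"},"dz":{"type":"number"},"ax":{"type":"number"},"ay":{"type":"number"},"az":{"type":"number"}}}},"jaw":{"type":"number"}},"required":["series"]}

```bash
mkdir -p pics; ls; python3 - <<'E'
from rig import *
import cv2,numpy as np
s=sense();print({k:np.round(v,3).tolist() for k,v in s.items()})
for n in("scene","side","wrist"):
    im=capture(n);cv2.imwrite(f"pics/{n}0.png",im[:,:,::-1])
    c=calibration(n);print(n,{k:np.round(v,4).tolist() for k,v in c.items()})
E
```

```text
pics
{'t': 0.0, 'qpos': [-1.299, 0.412, -0.013, 1.597, 0.006, 1.134, -0.082], 'qd': [-0.001, -0.002, -0.0, 0.0, 0.001, -0.002, -0.0], 'effort': [0.001, -58.794, 0.642, -29.109, -0.054, 0.018, 0.0], 'tcp_pos': [0.208, 0.589, 0.236], 'ee_rot': [3.141, 0.002, 1.231], 'force': [-1.024, -0.157, 1.303], 'ft_torque': [-0.011, 0.023, 0.014], 'grip_width': 0.088}
scene {'fx': 399.8894, 'fy': 399.8894, 'cx': 319.3578, 'cy': 196.7993, 'k1': -0.0744, 'view': [[0.7949, -0.6067, 0.0059, -0.5826], [-0.4066, -0.5398, -0.7371, 0.1174], [0.4504, 0.5835, -0.6758, 0.9029], [0.0, 0.0, 0.0, 1.0]]}
side {'fx': 398.0703, 'fy': 398.0703, 'cx': 320.15, 'cy': 201.9225, 'k1': -0.0725, 'view': [[-0.9679, -0.2497, 0.0271, 0.4152], [-0.114, 0.3404, -0.9333, 0.2537], [0.2238, -0.9065, -0.358, 0.5011], [0.0, 0.0, 0.0, 1.0]]}
wrist {'fx': 280.6205, 'fy': 280.6205, 'cx': 316.4425, 'cy': 200.3259, 'k1': -0.0352, 'mount': [[1.0, 0.0016, 0.0002, -0.0007], [-0.0016, 0.9639, 0.2662, -0.0725], [0.0003, -0.2662, 0.9639, -0.1483], [0.0, 0.0, 0.0, 1.0]]}
```

View pics/scene0.png

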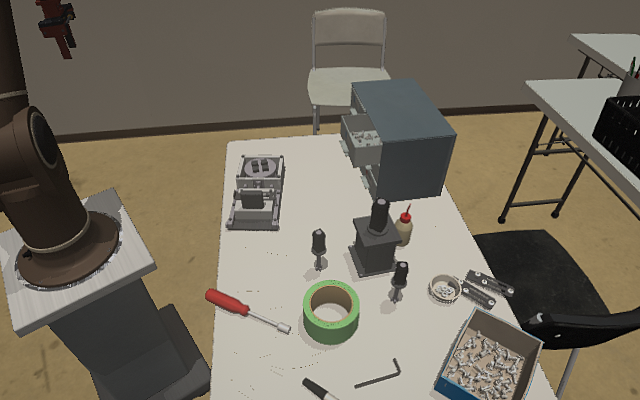

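View pics/side0.png

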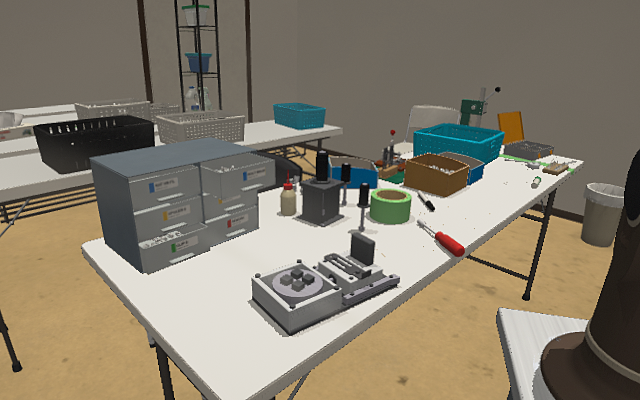

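View pics/wrist0.png

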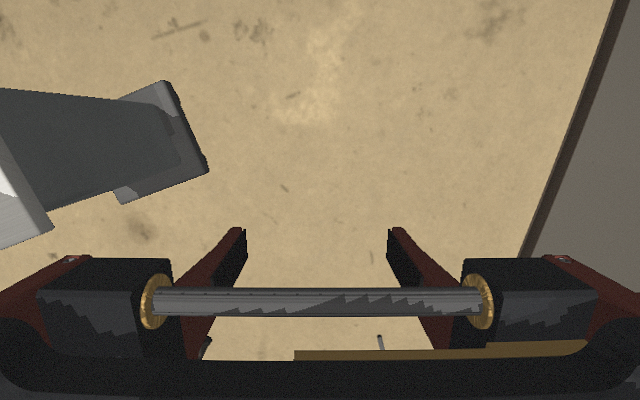

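The scene picture shows the dock and pallet at about (258,190), the stand with the largest driver at (378,240) between two smaller lookalike drivers at (319,250) and (399,285). The oiler is at (404,228) and the tape roll at (331,310). Next I'll build the geometry helpers and zoom in.

```bash
cat > h.py <<'E'
from rig import *
import cv2,numpy as np
from scipy.spatial.transform import Rotation as R
def K(c): return np.array([[c['fx'],0,c['cx']],[0,c['fy'],c['cy']],[0,0,1.]])
def campose(n,s=None):
    c=calibration(n)
    if 'view' in c: T=np.linalg.inv(np.array(c['view']))
    else:
        s=s or sense();W=np.eye(4);W[:3,:3]=R.from_euler('xyz',s['ee_rot']).as_matrix();W[:3,3]=s['tcp_pos'];T=W@np.array(c['mount'])
    return c,T
def ray(n,px,s=None):
    c,T=campose(n,s)
    u=cv2.undistortPoints(np.array(px,float).reshape(-1,1,2),K(c),np.array([c['k1'],0,0,0.])).reshape(-1,2)
    d=np.c_[u,np.ones(len(u))]@T[:3,:3].T
    return T[:3,3],d
def onz(n,px,z,s=None):
    o,d=ray(n,px,s);t=(z-o[2])/d[:,2];return o+d*t[:,None]
def proj(n,P,s=None):
    c,T=campose(n,s);V=np.linalg.inv(T);P=np.array(P,float).reshape(-1,3)
    return cv2.projectPoints(P,cv2.Rodrigues(V[:3,:3])[0],V[:3,3],K(c),np.array([c['k1'],0,0,0.]))[0].reshape(-1,2)
def tri(a,pa,b,pb,sa=None,sb=None):
    o1,d1=ray(a,pa,sa);o2,d2=ray(b,pb,sb);out=[]
    for x,y in zip(d1,d2):
        x=x/np.linalg.norm(x);y=y/np.linalg.norm(y)
        t=np.linalg.lstsq(np.c_[x,-y],o2-o1,rcond=None)[0];p,q=o1+x*t[0],o2+y*t[1];out.append(np.r_[(p+q)/2,np.linalg.norm(p-q)])
    return np.array(out)
def crop(src,x0,y0,x1,y1,f,dst):
    im=cv2.imread(src)[y0:y1,x0:x1];cv2.imwrite(dst,cv2.resize(im,None,fx=f,fy=f,interpolation=cv2.INTER_CUBIC))
E
python3 - <<'E'
from h import *
crop('pics/scene0.png',215,140,305,240,6,'pics/c1.png')
crop('pics/side0.png',240,220,410,340,4,'pics/c2.png')
crop('pics/scene0.png',300,180,430,310,4,'pics/c3.png')
for n in('scene','side'):print(n,campose(n)[1][:3,3].round(3))
print(onz('scene',[[229,139],[425,137],[212,400],[260,190],[378,262],[331,310]],0).round(3))
E
```

```text
scene [ 0.104 -0.817  0.7  ]
side [0.319 0.472 0.405]
[[ 0.508  0.165  0.   ]
 [ 1.003 -0.191  0.   ]
 [ 0.117 -0.508  0.   ]
 [ 0.462 -0.097  0.   ]
 [ 0.545 -0.46   0.   ]
 [ 0.387 -0.491  0.   ]]
```

View pics/c1.png

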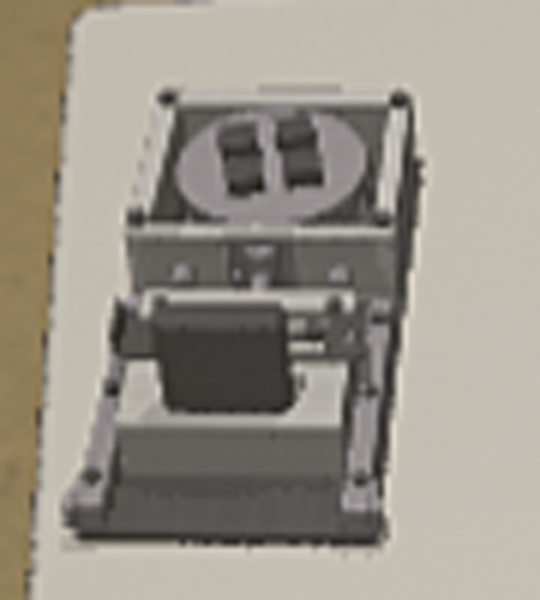

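View pics/c2.png

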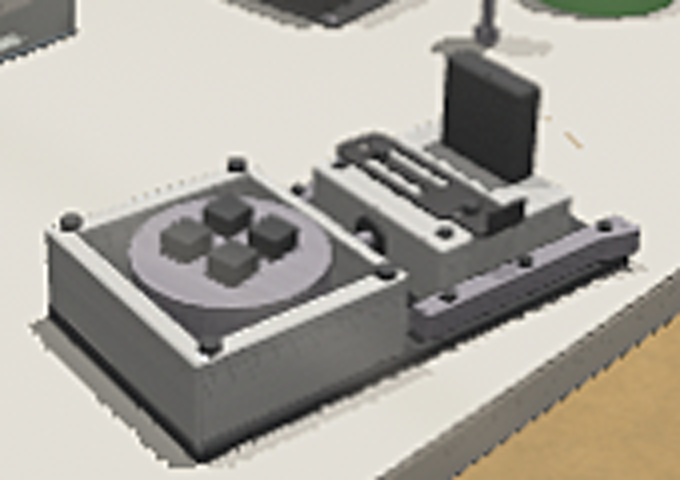

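View pics/c3.png

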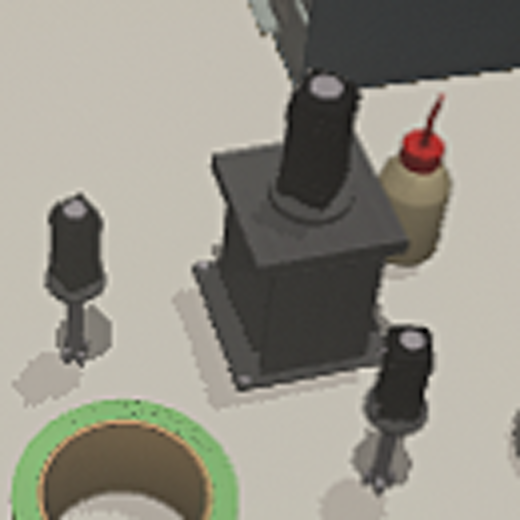

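```bash
python3 - <<'E'
from h import *
def S(p):return np.array(p,float)/6+[215,140]
def D(p):return np.array(p,float)/4+[240,220]
def C(p):return np.array(p,float)/4+[300,180]
a=onz('scene',S([[165,93],[405,95],[398,230],[128,230],[270,163]]),.046);print('scene corners',a.round(4).tolist())
b=onz('side',D([[48,229],[240,160],[407,272],[203,360],[231,252]]),.046);print('side corners',b.round(4).tolist())
# base rear corners z .008 , scene
print('base rear',onz('scene',S([[70,523],[383,530]]),.008).round(4).tolist())
print('handle top scene',onz('scene',S([[160,305],[290,305]]),.088).round(4).tolist())
print('handle top side front L/R, rear R',onz('side',D([[447,57],[522,97],[540,88]]),.088).round(4).tolist())
# driver top z=.096+.006+.07
print('drv top',onz('scene',C([[326,86]]),.172).round(4), 'plate corners', onz('scene',C([[213,155],[343,142],[407,242],[262,262]]),.096).round(4).tolist())
print('collar', onz('scene',C([[312,195]]),.102).round(4))
E
for n in 1; do python3 -c "
from h import *
crop('pics/side0.png',270,140,400,260,6,'pics/c4.png')"; done
```

```text
scene corners [[0.4736, 0.007, 0.046], [0.5601, -0.0603, 0.046], [0.5049, -0.1385, 0.046], [0.4131, -0.0692, 0.046], [0.4852, -0.0662, 0.046]]
side corners [[0.5636, -0.0592, 0.046], [0.5041, -0.1395, 0.046], [0.4126, -0.0716, 0.046], [0.473, 0.0076, 0.046], [0.485, -0.0651, 0.046]]
base rear [[0.3253, -0.1719, 0.008], [0.4223, -0.2494, 0.008]]
handle top scene [[0.3814, -0.1645, 0.088], [0.4214, -0.1947, 0.088]]
handle top side front L/R, rear R [[0.4196, -0.1881, 0.088], [0.3807, -0.1579, 0.088], [0.3742, -0.1691, 0.088]]
drv top [[ 0.544 -0.444  0.172]] plate corners [[0.5223, -0.393, 0.096], [0.5841, -0.4276, 0.096], [0.5601, -0.4981, 0.096], [0.4932, -0.4636, 0.096]]
collar [[ 0.5399 -0.4493  0.102 ]]
```

View pics/c4.png

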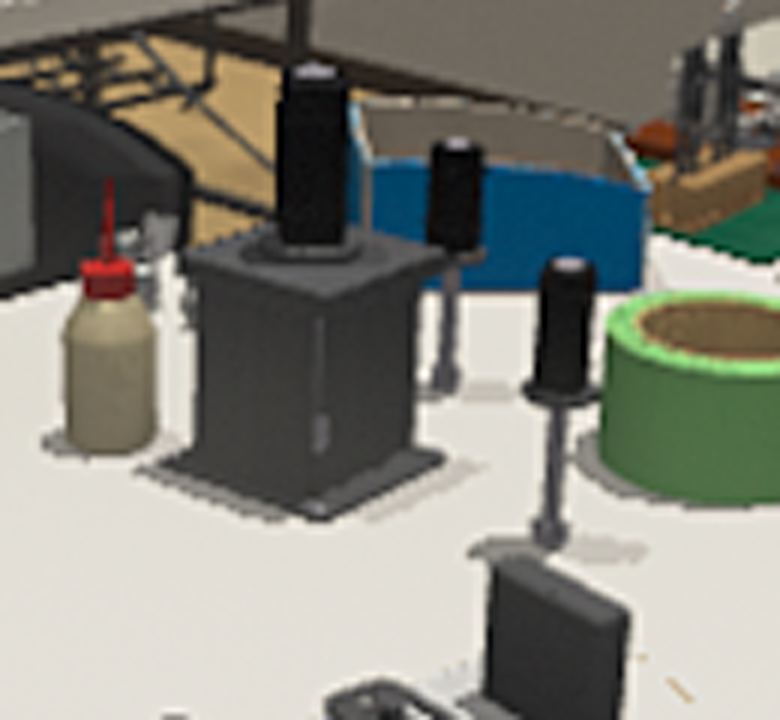

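Emit:
apply_moves(series=[{"dx":3,"dy":-3.9,"dz":0.5,"az":-0.125},{"dx":3,"dy":-3.9,"dz":0.5,"az":-0.125},{"dx":3,"dy":-3.9,"dz":0.5,"az":-0.125},{"dx":3,"dy":-3.9,"dz":0.5,"az":-0.125},{"dx":3,"dy":-3.9,"dz":0.5,"az":-0.125}], jaw=1)

```text
$.series[0]: bad value
```

Emit:
apply_moves(series=[{"dx":1,"dy":-4.8,"dz":0.4,"az":-0.125},{"dx":1,"dy":-4.8,"dz":0.4,"az":-0.125},{"dx":1,"dy":-4.8,"dz":0.4,"az":-0.125},{"dx":1,"dy":-4.8,"dz":0.4,"az":-0.125},{"dx":1,"dy":-4.8,"dz":0.4,"az":-0.125}])

```text
$.series[0]: bad value
```

Emit:
apply_moves(series=[{"dy":-4.8,"az":-0.125},{"dy":-4.8,"az":-0.125},{"dy":-4.8,"az":-0.125},{"dy":-4.8,"az":-0.125},{"dy":-4.8,"az":-0.125}])

```text
$.series[0]: bad value
```

Emit:
apply_moves(series=[{"dx":3,"dy":-3.9,"dz":0.5,"ax":0,"ay":0,"az":-0.125},{"dx":3,"dy":-3.9,"dz":0.5,"ax":0,"ay":0,"az":-0.125},{"dx":3,"dy":-3.9,"dz":0.5,"ax":0,"ay":0,"az":-0.125},{"dx":3,"dy":-3.9,"dz":0.5,"ax":0,"ay":0,"az":-0.125},{"dx":3,"dy":-3.9,"dz":0.5,"ax":0,"ay":0,"az":-0.125}], jaw=1)

```text
t: 0.65
tcp_pos: [0.3591, 0.3924, 0.2618]
ee_rot: [-3.141, 0.0, 0.601]
force: [-0.1, 0.5, -0.3]
grip_width: 0.0515
```

Emit:
apply_moves(series=[{"dx":1,"dy":-4.8,"dz":0.4,"ax":0,"ay":0,"az":-0.125},{"dx":1,"dy":-4.8,"dz":0.4,"ax":0,"ay":0,"az":-0.125},{"dx":1,"dy":-4.8,"dz":0.4,"ax":0,"ay":0,"az":-0.125},{"dx":1,"dy":-4.8,"dz":0.4,"ax":0,"ay":0,"az":-0.125},{"dx":1,"dy":-4.8,"dz":0.4,"ax":0,"ay":0,"az":-0.125}])

```text
t: 1.15
tcp_pos: [0.4082, 0.1523, 0.2818]
ee_rot: [-3.141, -0.0, -0.024]
force: [0.8, -0.3, -0.2]
grip_width: 0.0111
```

Emit:
apply_moves(series=[{"dx":0,"dy":-4.8,"dz":0,"ax":0,"ay":0,"az":-0.125},{"dx":0,"dy":-4.8,"dz":0,"ax":0,"ay":0,"az":-0.125},{"dx":0,"dy":-4.8,"dz":0,"ax":0,"ay":0,"az":-0.125},{"dx":0,"dy":-4.8,"dz":0,"ax":0,"ay":0,"az":-0.125},{"dx":0,"dy":-4.8,"dz":0,"ax":0,"ay":0,"az":-0.125}])

```text
t: 1.65
tcp_pos: [0.4078, -0.0876, 0.2818]
ee_rot: [-3.141, -0.0, -0.649]
force: [1.4, 0.2, -0.3]
grip_width: 0.0003
```

```bash
python3 - <<'E'
from h import *
s=sense();print({k:np.round(s[k],3).tolist() for k in('t','qpos','tcp_pos','ee_rot','force')})
np.save('s1.npy',np.r_[s['tcp_pos'],s['ee_rot']])
cv2.imwrite('pics/w1.png',capture('wrist')[:,:,::-1])
E
```

```text
{'t': 1.65, 'qpos': [-0.59, -0.037, 0.683, 2.033, 0.025, 1.137, -0.567], 'tcp_pos': [0.408, -0.088, 0.282], 'ee_rot': [-3.141, -0.0, -0.649], 'force': [1.432, 0.179, -0.321]}
```

View pics/w1.png

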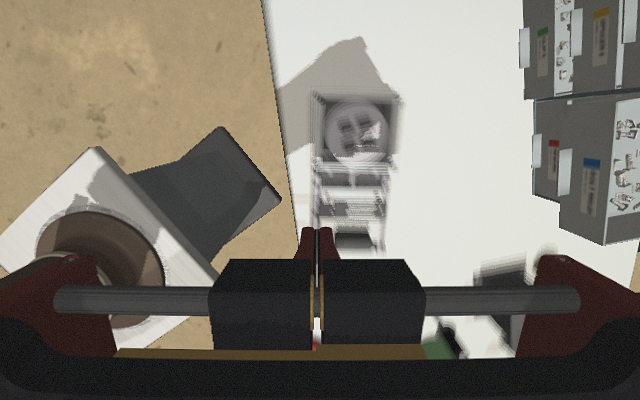

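```bash
python3 - <<'E'
from h import *
s=sense();print(np.round(s['tcp_pos'],4),np.round(s['ee_rot'],4))
im=capture('wrist')[:,:,::-1]
cv2.imwrite('pics/w2.png',im)
crop('pics/w2.png',290,70,420,260,4,'pics/w2c.png')
im=cv2.imread('pics/w2c.png');cv2.imwrite('pics/w2c.png',im[:600])
E
```

```text
[ 0.4073 -0.095   0.2823] [ 3.1415e+00 -2.4000e-03 -6.6390e-01]
```

View pics/w2c.png

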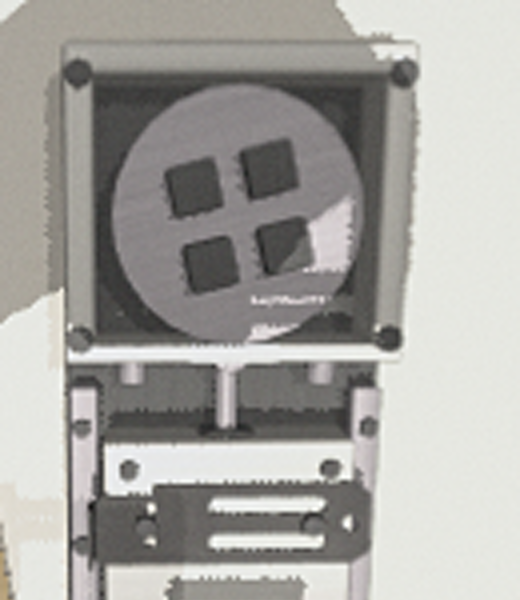

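The dock is sharp in this one: the cam disc is centred at pixel (349,123) with the four blocks rotated slightly counter-clockwise, and the gap between the faces can be seen at about rows 160–180.

```bash
python3 - <<'E'
from h import *
s={'tcp_pos':[ 0.4073,-0.095,0.2823],'ee_rot':[3.1415,-2.4e-3,-.6639]}
c=lambda p:np.array(p,float)/4+[290,70]
w=lambda p,z:onz('wrist',c(p),z,s)[:,:2]
ang=lambda v:np.degrees(np.arctan2(v[1],v[0]))
print('disc',w([[238,213]],.046).round(4))
P=w([[78,72],[404,72],[388,337],[80,338]],.047);print('screws',P.round(4).tolist(),P.mean(0))
print('dir',ang(P[0]-P[3]),ang(P[1]-P[2]),ang(P[1]-P[0])+90,ang(P[2]-P[3])+90)
B=w([[193,188],[268,168],[285,246],[210,264]],.056);print('blocks c',B.mean(0).round(4),B.round(4).tolist())
print('bl ang',ang(B[0]-B[3]),ang(B[1]-B[2]),ang(B[1]-B[0])+90,ang(B[2]-B[3])+90)
print('pallet front top edge',w([[105,440],[355,440]],.040).round(4).tolist())
print('rails ends outer',w([[70,390],[375,390]],.02).round(4).tolist())
print('handle front top edge',w([[170,582],[300,580]],.088).round(4).tolist())
E
```

```text
disc [[ 0.4869 -0.0661]]
screws [[0.4723, 0.0009], [0.5552, -0.0633], [0.5031, -0.1303], [0.4202, -0.0662]] [ 0.48769705 -0.0646959 ]
dir 52.15982122373584 52.11315066671652 52.25696757217118 52.29481886753365
blocks c [ 0.4856 -0.0665] [[0.4792, -0.0502], [0.5019, -0.06], [0.4919, -0.0831], [0.4692, -0.0727]]
bl ang 66.17141473355632 66.79890567767937 66.66175833389978 65.43761650259071
pallet front top edge [[0.4043, -0.1003], [0.4743, -0.1548]]
rails ends outer [[0.4033, -0.0808], [0.4919, -0.1499]]
handle front top edge [[0.3981, -0.1422], [0.4314, -0.1674]]
```

```bash
python3 - <<'E'
from h import *
print(onz('scene',[[319,268],[395,302],[331,310]],0).round(3));s=sense();print(np.round(s['tcp_pos'],4),np.round(s['ee_rot'],4))
E
```

```text
[[ 0.431 -0.394  0.   ]
 [ 0.502 -0.556  0.   ]
 [ 0.387 -0.491  0.   ]]
[ 0.4076 -0.0915  0.2821] [-3.1414e+00 -1.3000e-03 -6.5660e-01]
```

Emit:
apply_moves(series=[{"dx":-0.6,"dy":-2.3,"dz":0,"ax":0,"ay":0,"az":0},{"dx":-0.6,"dy":-2.3,"dz":0,"ax":0,"ay":0,"az":0},{"dx":-0.6,"dy":-2.3,"dz":-1,"ax":0,"ay":0,"az":0},{"dx":-0.6,"dy":-2.3,"dz":-2,"ax":0,"ay":0,"az":0},{"dx":-0.6,"dy":-2.3,"dz":-3,"ax":0,"ay":0,"az":0}])

```text
t: 2.25
tcp_pos: [0.3791, -0.2013, 0.222]
ee_rot: [-3.139, -0.003, -0.642]
force: [1.0, 0.1, -0.3]
grip_width: 0.0006
```

Emit:
apply_moves(series=[{"dx":0,"dy":-0.2,"dz":-3.5,"ax":0,"ay":0,"az":-0.005},{"dx":0,"dy":0,"dz":-3.5,"ax":0,"ay":0,"az":0},{"dx":0,"dy":0,"dz":-3.5,"ax":0,"ay":0,"az":0},{"dx":0,"dy":0,"dz":-3,"ax":0,"ay":0,"az":0},{"dx":0,"dy":0,"dz":-2,"ax":0,"ay":0,"az":0}])

```text
t: 2.75
tcp_pos: [0.3774, -0.2019, 0.0645]
ee_rot: [3.14, 0.003, -0.648]
force: [0.8, 0.4, 0.4]
grip_width: 0.0008
```

Emit:
apply_moves(series=[{"dx":0,"dy":0,"dz":0,"ax":0,"ay":0,"az":0},{"dx":0,"dy":0,"dz":0,"ax":0,"ay":0,"az":0},{"dx":0.12,"dy":0.16,"dz":0,"ax":0,"ay":0,"az":0},{"dx":0.12,"dy":0.16,"dz":0,"ax":0,"ay":0,"az":0},{"dx":0.12,"dy":0.16,"dz":0,"ax":0,"ay":0,"az":0}])

```text
t: 3.25
tcp_pos: [0.3827, -0.1977, 0.0675]
ee_rot: [-3.14, -0.001, -0.648]
force: [-0.0, 1.4, -0.8]
grip_width: 0.0003
```

```bash
python3 - <<'E'
from h import *
s=sense();print(s['tcp_pos'],s['ee_rot'],s['force'])
for n in('side','scene'):cv2.imwrite(f'pics/{n}1.png',capture(n)[:,:,::-1])
crop('pics/side1.png',240,200,410,340,4,'pics/s1.png')
E
```

```text
[ 0.38274096 -0.19766052  0.06746211] [-3.14042993e+00 -1.47403741e-03 -6.48396400e-01] [-0.00913892  1.36374472 -0.78263685]
```

View pics/s1.png

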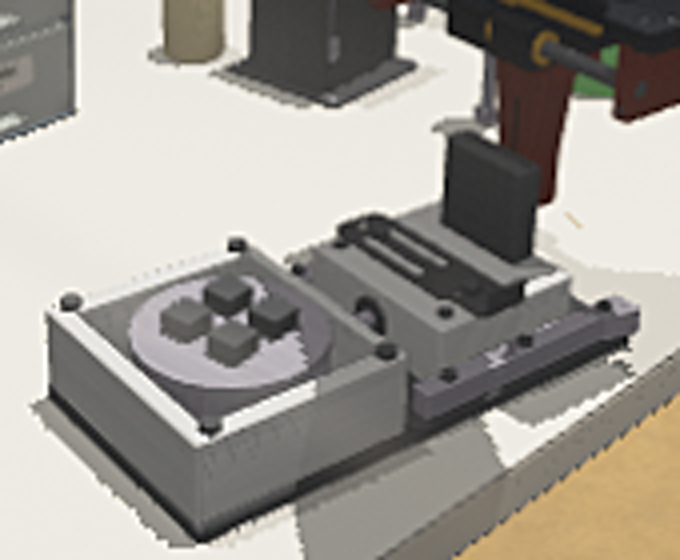

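Emit:
apply_moves(series=[{"dx":0.18,"dy":0.24,"dz":0,"ax":0,"ay":0,"az":0},{"dx":0.18,"dy":0.24,"dz":0,"ax":0,"ay":0,"az":0},{"dx":0.18,"dy":0.24,"dz":0,"ax":0,"ay":0,"az":0},{"dx":0.18,"dy":0.24,"dz":0,"ax":0,"ay":0,"az":0},{"dx":0.18,"dy":0.24,"dz":0,"ax":0,"ay":0,"az":0}])

```text
t: 3.85
tcp_pos: [0.391, -0.1858, 0.0666]
ee_rot: [3.141, -0.0, -0.649]
force: [-0.9, -1.6, 1.2]
grip_width: 0.0007
```

Emit:
apply_moves(series=[{"dx":0.15,"dy":0.19,"dz":0,"ax":0,"ay":0,"az":0},{"dx":0.15,"dy":0.19,"dz":0,"ax":0,"ay":0,"az":0},{"dx":0.15,"dy":0.19,"dz":0,"ax":0,"ay":0,"az":0},{"dx":0.12,"dy":0.16,"dz":0,"ax":0,"ay":0,"az":0},{"dx":0,"dy":0,"dz":0,"ax":0,"ay":0,"az":0}])

```text
t: 4.35
tcp_pos: [0.3963, -0.1786, 0.0666]
ee_rot: [3.141, 0.001, -0.649]
force: [-2.3, -2.1, 2.4]
grip_width: 0.0001
```

```bash
cat >> h.py <<'E'
cam=np.array([.4858,-.0662]);u=np.array([.6115,.791]);v=np.array([-.791,.6115])
def uv(p):p=np.array(p)[:2]-cam;return (p@u).round(4),(p@v).round(4)
E
python3 - <<'E'
from h import *
s=sense();print(s['tcp_pos'],s['ee_rot'],s['force'],uv(s['tcp_pos']),np.array(s['force'])[:2]@u)
cv2.imwrite(f'pics/w3.png',capture('wrist')[:,:,::-1])
cv2.imwrite(f'pics/side2.png',capture('side')[:,:,::-1])
crop('pics/side2.png',240,200,410,340,4,'pics/s2.png')
E
```

```text
[ 0.39625606 -0.17860533  0.06657631] [ 3.14123551e+00  5.41127900e-04 -6.49182274e-01] [-2.27406577 -2.1266341   2.43895865] (np.float64(-0.1437), np.float64(0.0021)) -3.0727587913977645
```

View pics/w3.png

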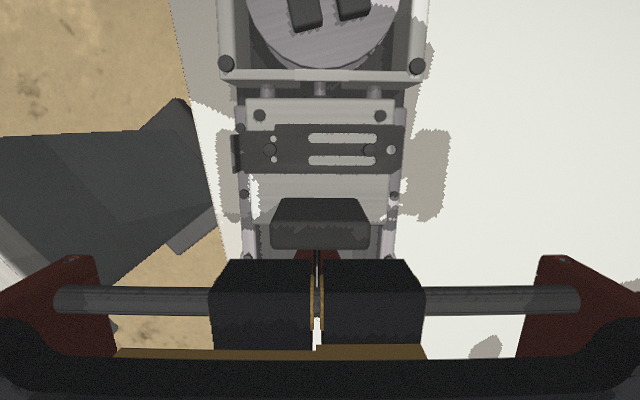

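View pics/s2.png

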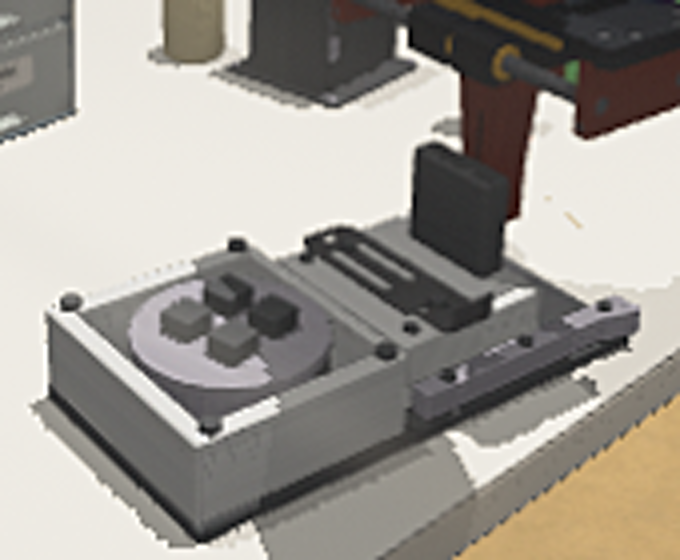

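Emit:
apply_moves(series=[{"dx":0.06,"dy":0.08,"dz":0,"ax":0,"ay":0,"az":0},{"dx":0.06,"dy":0.08,"dz":0,"ax":0,"ay":0,"az":0},{"dx":0.06,"dy":0.08,"dz":0,"ax":0,"ay":0,"az":0},{"dx":0,"dy":0,"dz":0,"ax":0,"ay":0,"az":0},{"dx":0,"dy":0,"dz":0,"ax":0,"ay":0,"az":0}])

```text
t: 4.95
tcp_pos: [0.3981, -0.1763, 0.0666]
ee_rot: [3.141, 0.0, -0.649]
force: [-4.9, -2.9, 2.6]
grip_width: 0.0006
```

```bash
python3 - <<'E'
from h import *
s=sense();print(s['tcp_pos'],uv(s['tcp_pos']),np.array(s['force'])[:2]@u)
cv2.imwrite(f'pics/w4.png',capture('wrist')[:,:,::-1])
crop('pics/w4.png',210,50,430,200,3.6,'pics/w4c.png')
E
```

```text
[ 0.39808519 -0.1763438   0.06659805] (np.float64(-0.1408), np.float64(0.002)) -5.258388175659107
```

View pics/w4c.png

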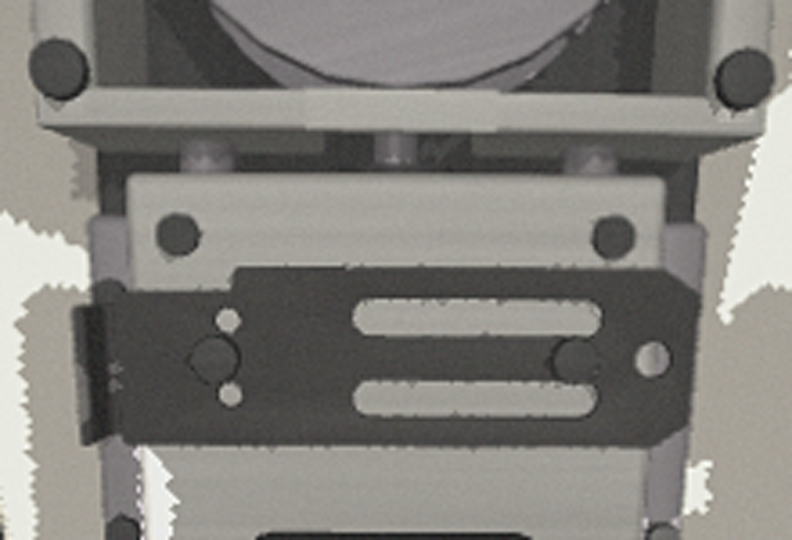

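Emit:
apply_moves(series=[{"dx":-0.06,"dy":-0.08,"dz":0,"ax":0,"ay":0,"az":0},{"dx":-0.06,"dy":-0.08,"dz":0,"ax":0,"ay":0,"az":0},{"dx":-0.06,"dy":-0.08,"dz":0,"ax":0,"ay":0,"az":0},{"dx":-0.06,"dy":-0.08,"dz":0,"ax":0,"ay":0,"az":0},{"dx":-0.06,"dy":-0.08,"dz":0,"ax":0,"ay":0,"az":0}])

```text
t: 5.5
tcp_pos: [0.3957, -0.1802, 0.0667]
ee_rot: [-3.141, -0.0, -0.649]
force: [-1.1, -0.0, 0.6]
grip_width: 0.0001
```

Emit:
apply_moves(series=[{"dx":-0.06,"dy":-0.08,"dz":0,"ax":0,"ay":0,"az":0},{"dx":-0.06,"dy":-0.08,"dz":0,"ax":0,"ay":0,"az":0},{"dx":-0.06,"dy":-0.08,"dz":0,"ax":0,"ay":0,"az":0},{"dx":-0.4,"dy":-0.5,"dz":0,"ax":0,"ay":0,"az":0},{"dx":-0.6,"dy":-0.8,"dz":0,"ax":0,"ay":0,"az":0}])

```text
t: 6.0
tcp_pos: [0.3835, -0.1958, 0.0667]
ee_rot: [-3.142, -0.0, -0.648]
force: [0.7, 0.1, 1.1]
grip_width: 0.0005
```

```bash
python3 - <<'E'
from h import *
s=sense();print(s['tcp_pos'],uv(s['tcp_pos']),s['force'],s['qpos'])
cv2.imwrite(f'pics/w5.png',capture('wrist')[:,:,::-1])
crop('pics/w5.png',210,20,430,180,3.6,'pics/w5c.png')
E
```

```text
[ 0.38353812 -0.19583041  0.06665308] (np.float64(-0.1651), np.float64(0.0016)) [0.68735644 0.13385129 1.09284765] [-0.21315439  0.40774071  0.70697641  2.24930935 -0.45592155  0.62493429
  0.18242606]
```

View pics/w5c.png

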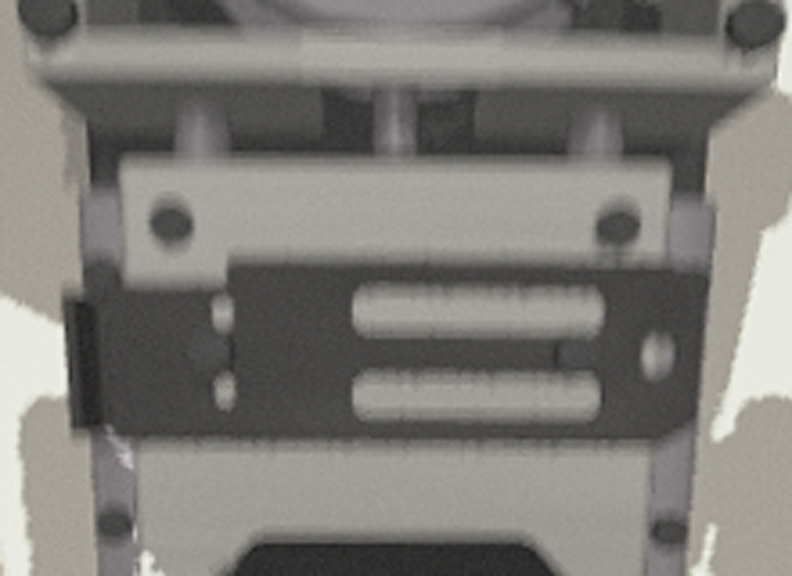

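```bash
python3 - <<'E'
from h import *
print(tri('scene',[[381.5,201.5]],'side',[[322.8,152]]).round(4))
E
```

```text
[[ 0.5423 -0.4452  0.1732  0.001 ]]
```

Emit:
apply_moves(series=[{"dx":0,"dy":0,"dz":4,"ax":0,"ay":0,"az":0},{"dx":0,"dy":0,"dz":4.8,"ax":0,"ay":0,"az":0},{"dx":0,"dy":0,"dz":4.8,"ax":0,"ay":0,"az":0},{"dx":0.5,"dy":-1,"dz":4.5,"ax":0,"ay":0,"az":0},{"dx":1.5,"dy":-2.5,"dz":3.5,"ax":0,"ay":0,"az":0}], jaw=0)

```text
t: 6.55
tcp_pos: [0.4029, -0.2304, 0.2853]
ee_rot: [-3.137, -0.001, -0.648]
force: [0.4, -0.9, -0.7]
grip_width: 0.037
```

Emit:
apply_moves(series=[{"dx":1.9,"dy":-4.5,"dz":0,"ax":0,"ay":0,"az":0},{"dx":1.9,"dy":-4.5,"dz":0,"ax":0,"ay":0,"az":0},{"dx":1.9,"dy":-4.5,"dz":0,"ax":0,"ay":0,"az":0},{"dx":1.9,"dy":-4.5,"dz":0,"ax":0,"ay":0,"az":0},{"dx":1.5,"dy":-4,"dz":0,"ax":0,"ay":0,"az":0}])

```text
t: 7.05
tcp_pos: [0.4948, -0.4531, 0.2816]
ee_rot: [3.141, 0.001, -0.649]
force: [0.4, -0.6, 0.9]
grip_width: 0.0771
```

Emit:
apply_moves(series=[{"dx":0,"dy":-2,"dz":0,"ax":0,"ay":0,"az":0},{"dx":0,"dy":0,"dz":0,"ax":0,"ay":0,"az":0},{"dx":0,"dy":0,"dz":0,"ax":0,"ay":0,"az":0},{"dx":0,"dy":0,"dz":0,"ax":0,"ay":0,"az":0},{"dx":0,"dy":0,"dz":0,"ax":0,"ay":0,"az":0}])

```text
t: 7.55
tcp_pos: [0.4952, -0.4692, 0.2831]
ee_rot: [-3.14, -0.0, -0.647]
force: [-0.2, -0.1, -0.8]
grip_width: 0.088
```

```bash
python3 - <<'E'
from h import *
s=sense();print(s['tcp_pos'],s['ee_rot'],s['qpos'])
cv2.imwrite(f'pics/w6.png',capture('wrist')[:,:,::-1])
E
```

```text
[ 0.4951898  -0.46920067  0.28306698] [-3.14036801e+00 -4.29847965e-04 -6.47423360e-01] [ 0.15066617  0.603302    0.89338187  1.42110155 -0.47273335  1.34002594
  0.41677751]
```

View pics/w6.png

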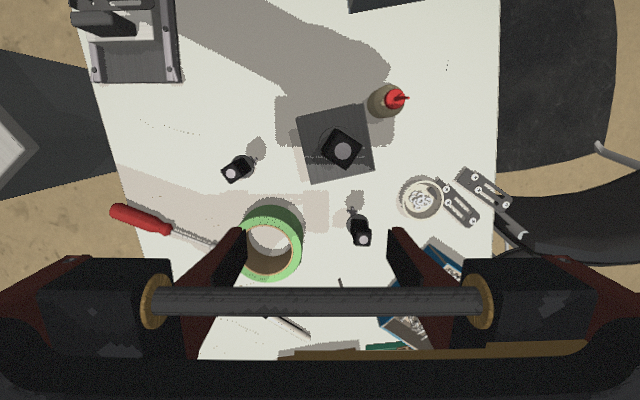

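```bash
python3 - <<'E'
from h import *
crop('pics/w6.png',285,95,405,195,6,'pics/w6c.png')
im=cv2.imread('pics/w6c.png');im=np.clip(im.astype(float)*1.8,0,255).astype(np.uint8);cv2.imwrite('pics/w6c.png',im)
E
```

```text
(no output)
```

View pics/w6c.png

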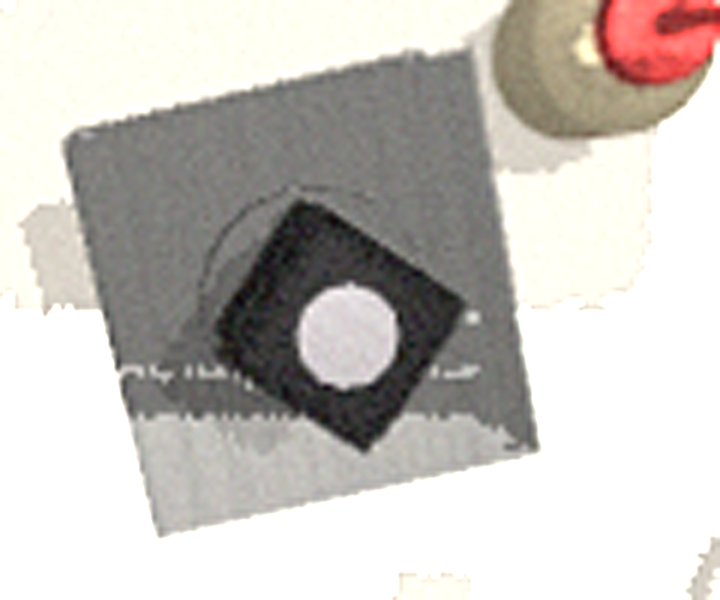

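```bash
python3 - <<'E'
from h import *
s={'tcp_pos':[.4952,-.4692,.2831],'ee_rot':[-3.1404,-.0004,-.6474]}
c=lambda p:np.array(p,float)/6+[285,95]
w=lambda p,z:onz('wrist',c(p),z,s)[:,:2]
ang=lambda v:np.degrees(np.arctan2(v[1],v[0]))
print('cap',w([[348,336]],.172))
P=w([[465,302],[366,451]],.172);print(P,ang(P[0]-P[1]),np.linalg.norm(P[0]-P[1]))
Q=w([[302,200],[218,328]],.102);print(Q,ang(Q[0]-Q[1]),np.linalg.norm(Q[0]-Q[1]))
T=w([[70,138],[470,52],[537,450],[160,535]],.096);print(T.mean(0),[ang(T[1]-T[0]),ang(T[2]-T[3]),ang(T[0]-T[3])-90,ang(T[1]-T[2])-90])
O=w([[656,40]],.118);print('oiler',O)
E
```

```text
cap [[ 0.54360678 -0.44637911]]
[[ 0.56082329 -0.45290429]
 [ 0.53552958 -0.46245652]] 20.689158525776445 0.027037325266133515
[[ 0.55287193 -0.42953638]
 [ 0.52570161 -0.43924212]] 19.657658262295104 0.028851825282762658
[ 0.54311851 -0.44608866] [np.float64(-25.25436036782494), np.float64(-24.034821776061577), np.float64(-24.728003871239963), np.float64(-24.650861869705707)]
oiler [[ 0.61871636 -0.44399863]]
```

Emit:
apply_moves(series=[{"dx":1.2,"dy":0.6,"dz":0,"ax":0,"ay":0,"az":-0.143},{"dx":1.2,"dy":0.6,"dz":0,"ax":0,"ay":0,"az":-0.143},{"dx":1.2,"dy":0.6,"dz":0,"ax":0,"ay":0,"az":-0.143},{"dx":1.2,"dy":0.5,"dz":0,"ax":0,"ay":0,"az":-0.143},{"dx":0,"dy":0,"dz":0,"ax":0,"ay":0,"az":0}])

```text
t: 8.1
tcp_pos: [0.5452, -0.4452, 0.2823]
ee_rot: [-3.141, 0.0, -1.219]
force: [0.2, -0.1, -0.7]
grip_width: 0.0877
```

Emit:
apply_moves(series=[{"dx":0,"dy":0,"dz":0,"ax":0,"ay":0,"az":0},{"dx":0,"dy":0,"dz":-2,"ax":0,"ay":0,"az":0},{"dx":0,"dy":0,"dz":-2,"ax":0,"ay":0,"az":0},{"dx":0,"dy":0,"dz":-2,"ax":0,"ay":0,"az":0},{"dx":0,"dy":0,"dz":0,"ax":0,"ay":0,"az":0}])

```text
t: 8.6
tcp_pos: [0.5411, -0.4468, 0.2204]
ee_rot: [3.14, 0.004, -1.219]
force: [0.3, -0.2, 0.2]
grip_width: 0.0874
```

```bash
python3 - <<'E'
from h import *
s=sense();print(s['tcp_pos'],s['ee_rot'],s['qpos'])
for n in('scene','side'):cv2.imwrite(f'pics/{n}3.png',capture(n)[:,:,::-1])
s=sense();print(s['tcp_pos'],s['ee_rot'])
crop('pics/scene3.png',300,130,460,290,3.6,'pics/d1.png')
E
```

```text
[ 0.54105206 -0.44683014  0.22044753] [ 3.14008005  0.00353185 -1.21884097] [ 0.05944925  0.73745537  0.98897125  1.44530148 -0.6226751   1.29696652
 -0.12075333]
[ 0.54191285 -0.44805618  0.22338039] [ 3.14157817e+00 -5.13656772e-05 -1.21989719e+00]
```

View pics/d1.png

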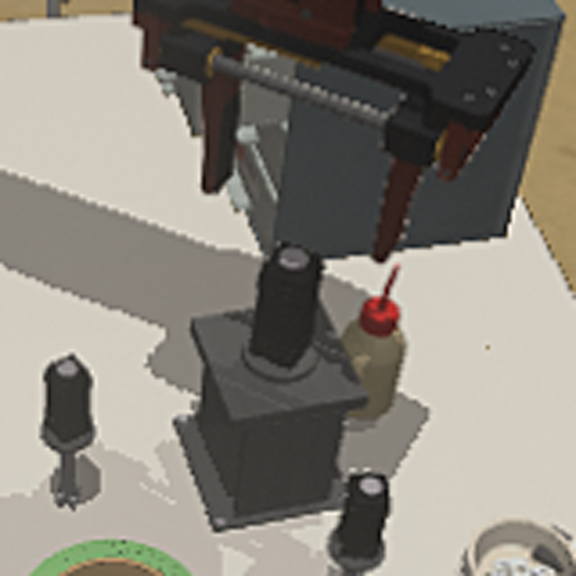

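Emit:
apply_moves(series=[{"dx":0.1,"dy":0.1,"dz":-2,"ax":0,"ay":0,"az":0},{"dx":0,"dy":0,"dz":-2.2,"ax":0,"ay":0,"az":0},{"dx":0,"dy":0,"dz":-2.2,"ax":0,"ay":0,"az":0},{"dx":0,"dy":0,"dz":-2.2,"ax":0,"ay":0,"az":0},{"dx":0,"dy":0,"dz":0,"ax":0,"ay":0,"az":0}])

```text
t: 9.2
tcp_pos: [0.5429, -0.446, 0.1353]
ee_rot: [3.14, 0.002, -1.22]
force: [-0.0, 1.2, 0.0]
grip_width: 0.0881
```

Emit:
apply_moves(series=[{"dx":0,"dy":0,"dz":0,"ax":0,"ay":0,"az":0},{"dx":0,"dy":0,"dz":0,"ax":0,"ay":0,"az":0},{"dx":0,"dy":0,"dz":0,"ax":0,"ay":0,"az":0},{"dx":0,"dy":0,"dz":0,"ax":0,"ay":0,"az":0},{"dx":0,"dy":0,"dz":0,"ax":0,"ay":0,"az":0}])

```text
t: 9.7
tcp_pos: [0.5438, -0.4467, 0.1372]
ee_rot: [-3.141, -0.001, -1.221]
force: [1.0, -0.4, -0.1]
grip_width: 0.0881
```

```bash
python3 - <<'E'
from h import *
s=sense();print(s['tcp_pos'],s['ee_rot'],s['qpos'])
for n in('wrist','side'):cv2.imwrite(f'pics/{n}4.png',capture(n)[:,:,::-1])
crop('pics/wrist4.png',180,180,460,390,2.8,'pics/d2.png')
crop('pics/side4.png',240,80,420,220,4,'pics/d3.png')
E
```

```text
[ 0.54381632 -0.4467396   0.1372378 ] [-3.14107556e+00 -5.79985088e-04 -1.22077581e+00] [ 0.07591606  0.81009441  0.93436492  1.52551452 -0.68885511  1.15991091
 -0.07693907]
```

View pics/d2.png

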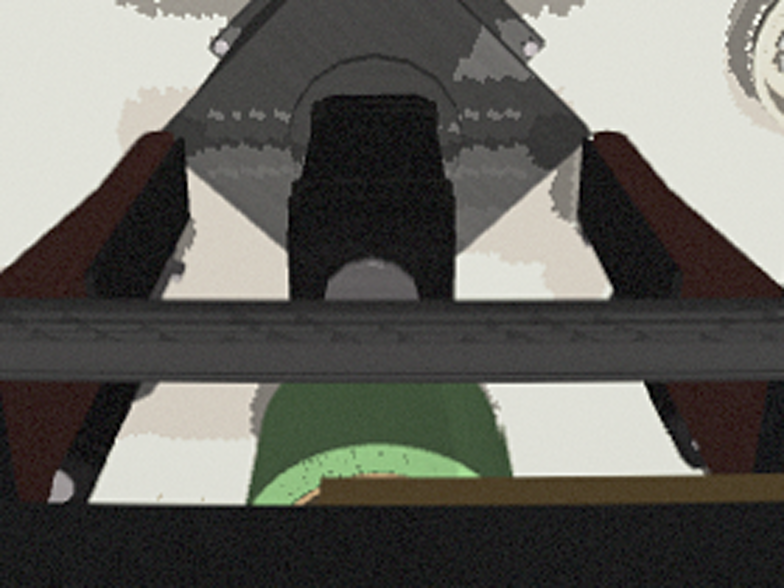

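View pics/d3.png

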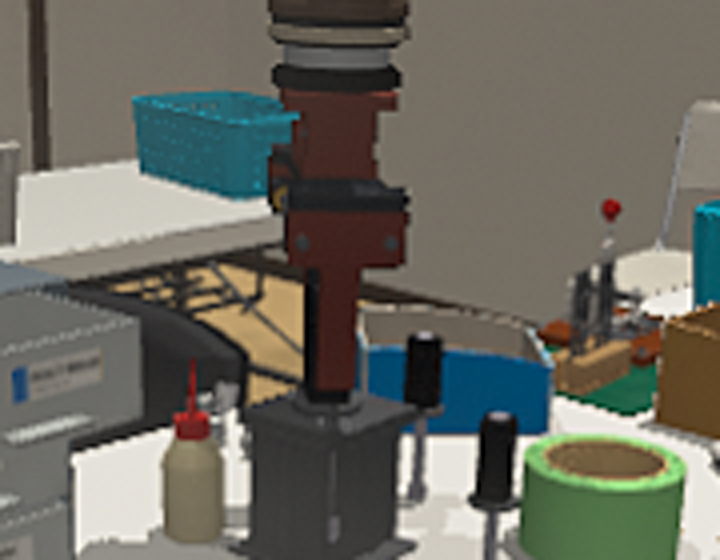

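Emit:
apply_moves(series=[{"dx":0,"dy":0,"dz":0,"ax":0,"ay":0,"az":0},{"dx":0,"dy":0,"dz":0,"ax":0,"ay":0,"az":0},{"dx":0,"dy":0,"dz":0,"ax":0,"ay":0,"az":0},{"dx":0,"dy":0,"dz":0,"ax":0,"ay":0,"az":0},{"dx":0,"dy":0,"dz":0,"ax":0,"ay":0,"az":0}], jaw=1)

```text
t: 10.3
tcp_pos: [0.5436, -0.4466, 0.1366]
ee_rot: [3.142, 0.0, -1.221]
force: [0.5, 0.1, -0.2]
grip_width: 0.0515
```

Emit:
apply_moves(series=[{"dx":0,"dy":0,"dz":0,"ax":0,"ay":0,"az":0},{"dx":0,"dy":0,"dz":0,"ax":0,"ay":0,"az":0},{"dx":0,"dy":0,"dz":0,"ax":0,"ay":0,"az":0},{"dx":0,"dy":0,"dz":0,"ax":0,"ay":0,"az":0},{"dx":0,"dy":0,"dz":0,"ax":0,"ay":0,"az":0}])

```text
t: 10.8
tcp_pos: [0.5436, -0.4465, 0.1366]
ee_rot: [3.142, 0.0, -1.221]
force: [-0.5, 1.4, 0.6]
grip_width: 0.0279
```

Emit:
apply_moves(series=[{"dx":0,"dy":0,"dz":2,"ax":0,"ay":0,"az":0},{"dx":0,"dy":0,"dz":3,"ax":0,"ay":0,"az":0},{"dx":0,"dy":0,"dz":3,"ax":0,"ay":0,"az":0},{"dx":0,"dy":0,"dz":3.5,"ax":0,"ay":0,"az":0},{"dx":0,"dy":0,"dz":3.5,"ax":0,"ay":0,"az":0}])

```text
t: 11.3
tcp_pos: [0.5434, -0.4464, 0.2875]
ee_rot: [3.141, 0.001, -1.221]
force: [0.2, -0.4, -1.2]
grip_width: 0.0278
```

```bash
python3 - <<'E'
from h import *
s=sense();print(s['tcp_pos'],s['ee_rot'],s['force'],s['grip_width'])
cv2.imwrite('pics/side5.png',capture('side')[:,:,::-1])
crop('pics/side5.png',240,60,420,220,4,'pics/d4.png');i=cv2.imread('pics/d4.png');cv2.imwrite('pics/d4.png',i[:600])
E
```

```text
[ 0.54335106 -0.44642665  0.28754475] [ 3.14103588e+00  5.30922588e-04 -1.22128490e+00] [ 0.24464536 -0.41194908 -1.21061143] 0.02780937549017356
```

View pics/d4.png

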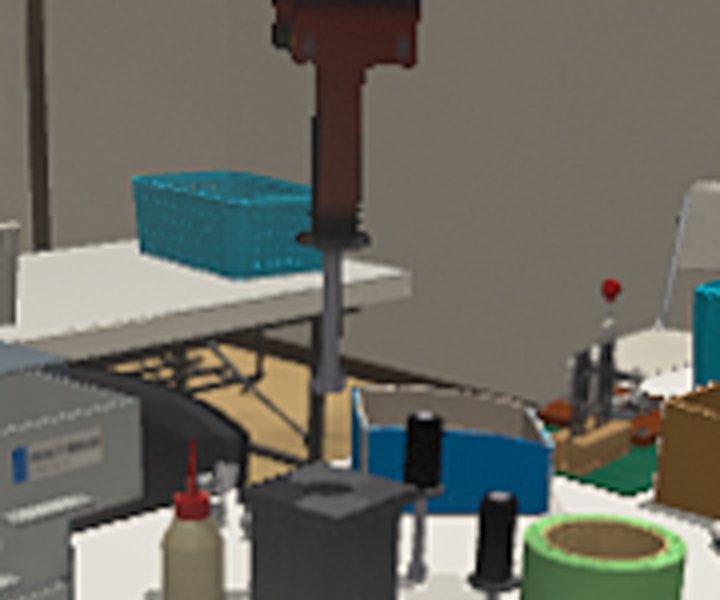

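```bash
python3 - <<'E'
from h import *
s={'tcp_pos':[ 0.4073,-0.095,0.2823],'ee_rot':[3.1415,-2.4e-3,-.6639]}
for z in(0,.1,.2,.3):print(z,onz('wrist',[[522,40],[524,95],[532,195],[604,243]],z,s).round(3).tolist())
print(tri('scene',[[339,115],[352,82],[378,200]],'side',[[203,208],[204,207],[138,270]]).round(3))
E
```

```text
0 [[0.754, -0.126, 0.0], [0.721, -0.194, 0.0], [0.661, -0.341, 0.0], [0.727, -0.502, 0.0]]
0.1 [[0.684, -0.106, 0.1], [0.659, -0.158, 0.1], [0.612, -0.271, 0.1], [0.663, -0.394, 0.1]]
0.2 [[0.614, -0.085, 0.2], [0.596, -0.122, 0.2], [0.564, -0.2, 0.2], [0.599, -0.286, 0.2]]
0.3 [[0.544, -0.065, 0.3], [0.534, -0.086, 0.3], [0.515, -0.13, 0.3], [0.536, -0.179, 0.3]]
[[ 0.694 -0.123  0.142  0.028]
 [ 0.712 -0.117  0.184  0.117]
 [ 0.86  -0.191 -0.115  0.125]]
```

```bash
python3 - <<'E'
from h import *
print(onz('side',[[138,270],[208,247],[258,232]],0).round(3).tolist(),onz('scene',[[378,200],[443,196],[362,182]],0).round(3).tolist())
E
```

```text
[[0.816, -0.083, 0.0], [0.735, -0.212, 0.0], [0.662, -0.316, 0.0]] [[0.684, -0.313, 0.0], [0.832, -0.405, 0.0], [0.699, -0.235, 0.0]]
```

Emit:
apply_moves(series=[{"dx":-0.4,"dy":1.9,"dz":0,"ax":0,"ay":0,"az":0.119},{"dx":-0.4,"dy":1.9,"dz":0,"ax":0,"ay":0,"az":0.119},{"dx":-0.4,"dy":1.9,"dz":0,"ax":0,"ay":0,"az":0.119},{"dx":-0.4,"dy":1.9,"dz":0,"ax":0,"ay":0,"az":0.119},{"dx":-0.4,"dy":1.9,"dz":0,"ax":0,"ay":0,"az":0.119}])

```text
t: 11.85
tcp_pos: [0.5233, -0.3508, 0.2862]
ee_rot: [3.141, 0.0, -0.621]
force: [0.2, -0.2, -1.7]
grip_width: 0.0279
```

Emit:
apply_moves(series=[{"dx":-0.4,"dy":1.9,"dz":0,"ax":0,"ay":0,"az":0.119},{"dx":-0.4,"dy":1.9,"dz":0,"ax":0,"ay":0,"az":0.119},{"dx":-0.4,"dy":1.9,"dz":0,"ax":0,"ay":0,"az":0.119},{"dx":-0.4,"dy":1.9,"dz":0,"ax":0,"ay":0,"az":0.119},{"dx":-0.4,"dy":1.9,"dz":0,"ax":0,"ay":0,"az":0.119}])

```text
t: 12.35
tcp_pos: [0.5032, -0.2559, 0.2864]
ee_rot: [-3.142, 0.0, -0.026]
force: [-0.4, 0.3, -1.9]
grip_width: 0.0275
```

Emit:
apply_moves(series=[{"dx":-0.2,"dy":1.9,"dz":0,"ax":0,"ay":0,"az":0.119},{"dx":-0.2,"dy":1.9,"dz":0,"ax":0,"ay":0,"az":0.119},{"dx":-0.2,"dy":1.9,"dz":0,"ax":0,"ay":0,"az":0.119},{"dx":-0.2,"dy":1.9,"dz":0,"ax":0,"ay":0,"az":0.119},{"dx":-0.2,"dy":1.9,"dz":0,"ax":0,"ay":0,"az":0.119}])

```text
t: 12.85
tcp_pos: [0.4932, -0.161, 0.2864]
ee_rot: [-3.141, -0.0, 0.569]
force: [-0.4, -0.5, -1.6]
grip_width: 0.0279
```

Emit:
apply_moves(series=[{"dx":-0.2,"dy":1.9,"dz":0,"ax":0,"ay":0,"az":0.119},{"dx":-0.2,"dy":1.9,"dz":0,"ax":0,"ay":0,"az":0.119},{"dx":-0.2,"dy":1.9,"dz":0,"ax":0,"ay":0,"az":0.119},{"dx":-0.1,"dy":1.9,"dz":0,"ax":0,"ay":0,"az":0.119},{"dx":-0.1,"dy":1.9,"dz":0,"ax":0,"ay":0,"az":0.119}])

```text
t: 13.35
tcp_pos: [0.4852, -0.0661, 0.2865]
ee_rot: [-3.142, -0.0, 1.163]
force: [-0.2, 0.3, -3.1]
grip_width: 0.0281
```

Emit:
apply_moves(series=[{"dx":0,"dy":0,"dz":-2,"ax":0,"ay":0,"az":0},{"dx":0,"dy":0,"dz":-2,"ax":0,"ay":0,"az":0},{"dx":0,"dy":0,"dz":-2,"ax":0,"ay":0,"az":0},{"dx":0,"dy":0,"dz":-1,"ax":0,"ay":0,"az":0},{"dx":0,"dy":0,"dz":0,"ax":0,"ay":0,"az":0}])

```text
t: 13.85
tcp_pos: [0.4847, -0.0667, 0.2155]
ee_rot: [-3.139, 0.001, 1.159]
force: [-0.8, -0.6, -2.4]
grip_width: 0.0278
```

Emit:
apply_moves(series=[{"dx":0,"dy":0,"dz":0,"ax":0,"ay":0,"az":0},{"dx":0,"dy":0,"dz":0,"ax":0,"ay":0,"az":0},{"dx":0,"dy":0,"dz":0,"ax":0,"ay":0,"az":0},{"dx":0,"dy":0,"dz":0,"ax":0,"ay":0,"az":0},{"dx":0,"dy":0,"dz":0,"ax":0,"ay":0,"az":0}])

```text
t: 14.35
tcp_pos: [0.4858, -0.0667, 0.217]
ee_rot: [3.141, -0.0, 1.159]
force: [-0.2, -0.2, -2.4]
grip_width: 0.0279
```

```bash
python3 - <<'E'
from h import *
s=sense();print(s['tcp_pos'],s['ee_rot'],s['force'],s['grip_width'],s['qpos'])
for n in('wrist','scene','side'):cv2.imwrite(f'pics/{n}6.png',capture(n)[:,:,::-1])
crop('pics/side6.png',240,160,410,340,4,'pics/e2.png');i=cv2.imread('pics/e2.png');cv2.imwrite('pics/e2.png',i[:600])
crop('pics/scene6.png',205,80,325,200,5,'pics/e1.png')
E
```

```text
[ 0.48577478 -0.06665014  0.21698509] [ 3.14107650e+00 -4.23461492e-04  1.15898409e+00] [-0.2151372  -0.18190029 -2.41402708] 0.027945559524266382 [-0.42368559  0.21040371  0.54070006  1.9676382  -0.12873599  0.99603604
  1.33640077]
```

View pics/wrist6.png

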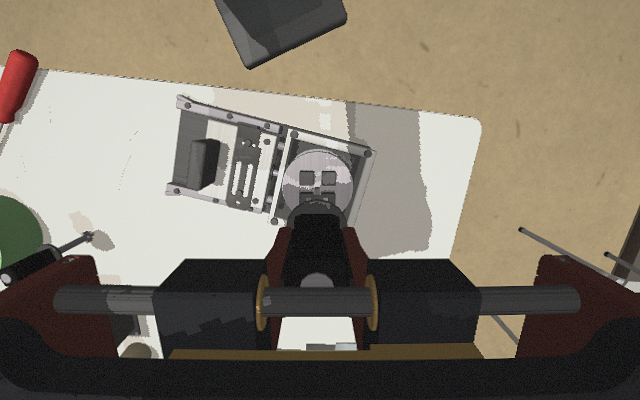

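View pics/e2.png

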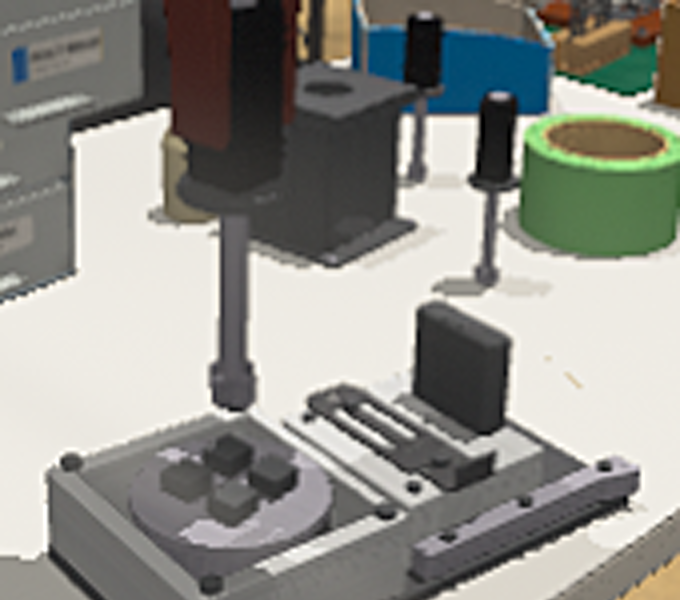

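View pics/e1.png

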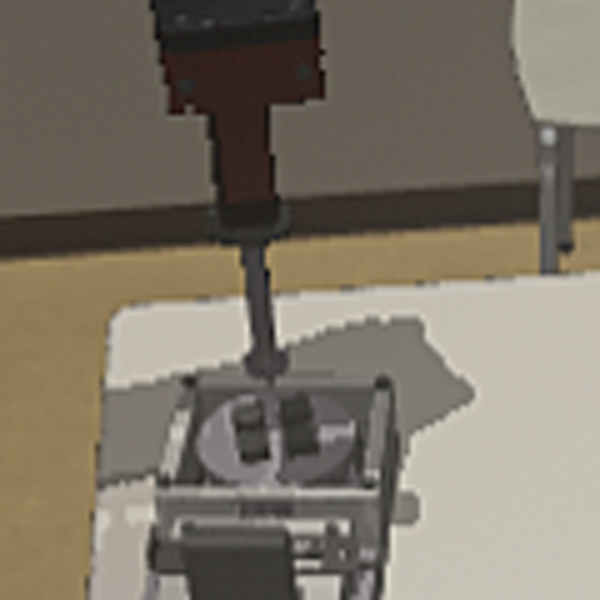

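```bash
python3 - <<'E'
from h import *
D=lambda p:np.array(p,float)/4+[240,160]
S=lambda p:np.array(p,float)/5+[205,80]
print('tip side',onz('side',D([[233,399]]),.0864).round(4),'scene',onz('scene',S([[267,370]]),.0864).round(4))
print('shaft side 3cm up', onz('side',D([[235,300]]),.119).round(4))
B=onz('side',D([[233,445],[273,467],[233,492],[185,472]]),.056);print('cam side',B.mean(0).round(4))
B2=onz('scene',S([[247,405],[296,399],[303,433],[255,443]]),.056);print('cam scene',B2.mean(0).round(4))
E
```

```text
tip side [[ 0.4862 -0.0706  0.0864]] scene [[ 0.4867 -0.063   0.0864]]
shaft side 3cm up [[ 0.4929 -0.0941  0.119 ]]
cam side [ 0.4856 -0.0668  0.056 ]
cam scene [ 0.4865 -0.0661  0.056 ]
```

Emit:
apply_moves(series=[{"dx":0,"dy":0,"dz":-1,"ax":0,"ay":0,"az":0},{"dx":0,"dy":0,"dz":-1,"ax":0,"ay":0,"az":0},{"dx":0,"dy":0,"dz":-0.8,"ax":0,"ay":0,"az":0},{"dx":0,"dy":0,"dz":0,"ax":0,"ay":0,"az":0},{"dx":0,"dy":0,"dz":0,"ax":0,"ay":0,"az":0}])

```text
t: 15.0
tcp_pos: [0.4854, -0.0668, 0.1883]
ee_rot: [-3.141, 0.001, 1.159]
force: [-0.6, -0.8, -1.0]
grip_width: 0.0277
```

Emit:
apply_moves(series=[{"dx":0,"dy":0,"dz":-0.2,"ax":0,"ay":0,"az":0},{"dx":0,"dy":0,"dz":-0.2,"ax":0,"ay":0,"az":0},{"dx":0,"dy":0,"dz":-0.2,"ax":0,"ay":0,"az":0},{"dx":0,"dy":0,"dz":0,"ax":0,"ay":0,"az":0},{"dx":0,"dy":0,"dz":0,"ax":0,"ay":0,"az":0}])

```text
t: 15.5
tcp_pos: [0.4856, -0.0666, 0.1827]
ee_rot: [3.142, -0.0, 1.159]
force: [0.6, 0.4, -1.9]
grip_width: 0.0281
```

```bash
python3 - <<'E'
from h import *
s=sense();print(s['tcp_pos'],s['ee_rot'],s['force'],s['ft_torque'],s['grip_width'])
for n in('side','scene'):cv2.imwrite(f'pics/{n}7.png',capture(n)[:,:,::-1])
crop('pics/side7.png',240,200,410,340,4,'pics/f2.png')
E
```

```text
[ 0.48564163 -0.06663713  0.18269535] [ 3.14151779e+00 -8.64748007e-05  1.15897543e+00] [ 0.59589747  0.40844755 -1.87904433] [ 0.01428552 -0.02737674 -0.02260066] 0.028107193654298982
```

View pics/f2.png

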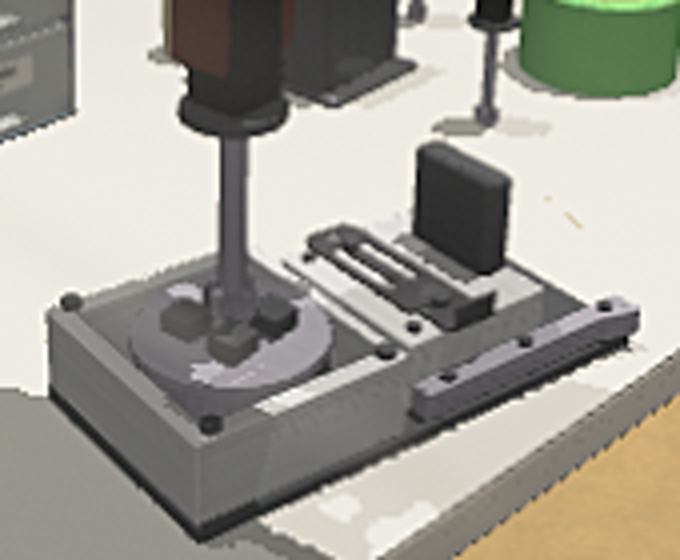

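Emit:
apply_moves(series=[{"dx":0,"dy":0,"dz":-0.2,"ax":0,"ay":0,"az":0},{"dx":0,"dy":0,"dz":-0.2,"ax":0,"ay":0,"az":0},{"dx":0,"dy":0,"dz":0,"ax":0,"ay":0,"az":0},{"dx":0,"dy":0,"dz":0,"ax":0,"ay":0,"az":0},{"dx":0,"dy":0,"dz":0,"ax":0,"ay":0,"az":0}])

```text
t: 16.1
tcp_pos: [0.4857, -0.0667, 0.1787]
ee_rot: [3.142, -0.0, 1.159]
force: [0.5, 0.1, -1.8]
grip_width: 0.0279
```

Emit:
apply_moves(series=[{"dx":0,"dy":0,"dz":0,"ax":0,"ay":0,"az":-0.1},{"dx":0,"dy":0,"dz":0,"ax":0,"ay":0,"az":-0.1},{"dx":0,"dy":0,"dz":0,"ax":0,"ay":0,"az":-0.1},{"dx":0,"dy":0,"dz":0,"ax":0,"ay":0,"az":-0.1},{"dx":0,"dy":0,"dz":0,"ax":0,"ay":0,"az":-0.1}])

```text
t: 16.6
tcp_pos: [0.486, -0.0664, 0.1788]
ee_rot: [3.141, -0.001, 0.655]
force: [1.1, 0.9, -1.8]
grip_width: 0.0281
```

```bash
python3 - <<'E'
from h import *
s=sense();print(s['tcp_pos'],s['ee_rot'],s['force'],s['ft_torque'],s['grip_width'],s['qpos'])
for n in('side',):cv2.imwrite(f'pics/{n}8.png',capture(n)[:,:,::-1])
crop('pics/side8.png',240,200,410,340,4,'pics/f3.png')
E
```

```text
[ 0.48604755 -0.06635296  0.17881037] [ 3.14124063e+00 -9.12706628e-04  6.55239248e-01] [ 1.10953523  0.91462447 -1.84622246] [ 0.21464929 -0.25500114  0.02608266] 0.02807339289172026 [-0.48532378  0.27422281  0.63011048  2.01545444 -0.20370906  0.91188029
  0.90767005]
```

View pics/f3.png

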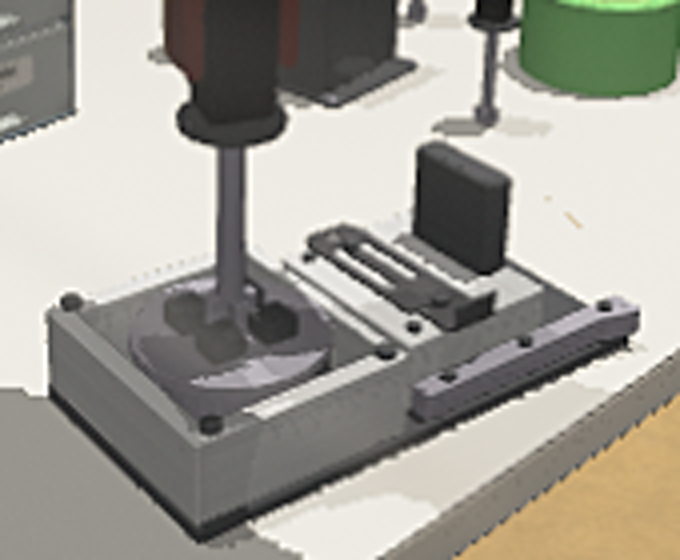

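Emit:
apply_moves(series=[{"dx":0,"dy":0,"dz":0,"ax":0,"ay":0,"az":-0.12},{"dx":0,"dy":0,"dz":0,"ax":0,"ay":0,"az":-0.12},{"dx":0,"dy":0,"dz":0,"ax":0,"ay":0,"az":-0.12},{"dx":0,"dy":0,"dz":0,"ax":0,"ay":0,"az":-0.12},{"dx":0,"dy":0,"dz":0,"ax":0,"ay":0,"az":-0.12}])

```text
t: 17.15
tcp_pos: [0.4859, -0.0664, 0.1788]
ee_rot: [-3.141, -0.001, 0.056]
force: [0.1, 0.7, -2.2]
grip_width: 0.0279
```

Emit:
apply_moves(series=[{"dx":0,"dy":0,"dz":0,"ax":0,"ay":0,"az":-0.1},{"dx":0,"dy":0,"dz":0,"ax":0,"ay":0,"az":-0.1},{"dx":0,"dy":0,"dz":0,"ax":0,"ay":0,"az":-0.1},{"dx":0,"dy":0,"dz":0,"ax":0,"ay":0,"az":-0.1},{"dx":0,"dy":0,"dz":0,"ax":0,"ay":0,"az":-0.1}])

```text
t: 17.65
tcp_pos: [0.4857, -0.0664, 0.1788]
ee_rot: [-3.141, -0.0, -0.443]
force: [-0.0, 1.0, -0.8]
grip_width: 0.0281
```

```bash
python3 - <<'E'
from h import *
s=sense();print(s['tcp_pos'],s['ee_rot'],s['force'],s['ft_torque'],s['grip_width'],s['qpos'])
for n in('side',):cv2.imwrite(f'pics/{n}9.png',capture(n)[:,:,::-1])
crop('pics/side9.png',240,200,410,340,4,'pics/f4.png')
E
```

```text
[ 0.48573451 -0.06639343  0.17877605] [-3.14113570e+00 -6.09137141e-05 -4.42650437e-01] [-0.02919315  1.03435817 -0.84143883] [0.11809888 0.08926227 0.09566176] 0.028148458279783954 [-0.67505962  0.32452909  0.88271523  2.02496333 -0.31286604  0.92997258
 -0.07042146]
```

View pics/f4.png

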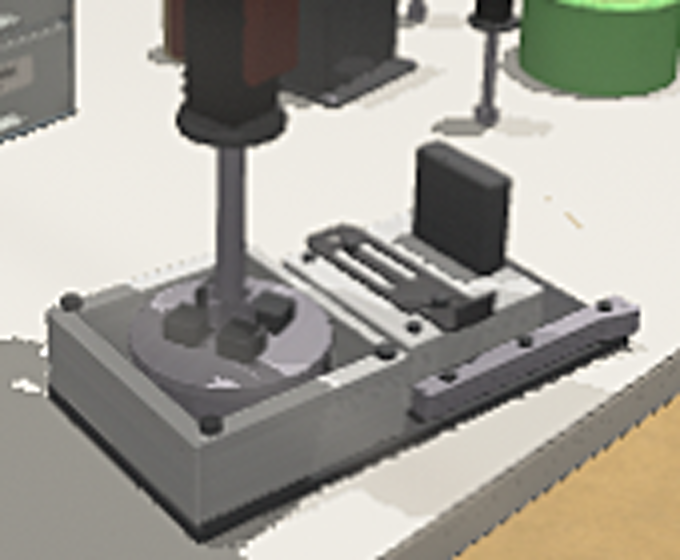

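Emit:
apply_moves(series=[{"dx":0,"dy":0,"dz":0,"ax":0,"ay":0,"az":-0.1},{"dx":0,"dy":0,"dz":0,"ax":0,"ay":0,"az":-0.1},{"dx":0,"dy":0,"dz":0,"ax":0,"ay":0,"az":-0.1},{"dx":0,"dy":0,"dz":0,"ax":0,"ay":0,"az":-0.1},{"dx":0,"dy":0,"dz":0,"ax":0,"ay":0,"az":-0.1}])

```text
t: 18.2
tcp_pos: [0.4856, -0.0663, 0.1788]
ee_rot: [-3.141, 0.001, -0.941]
force: [-0.6, 0.8, -1.9]
grip_width: 0.0279
```

```bash
python3 - <<'E'
from h import *
s=sense();print(s['tcp_pos'],s['ee_rot'],s['force'],s['ft_torque'],s['grip_width'],s['qpos'])
for n in('side',):cv2.imwrite(f'pics/{n}10.png',capture(n)[:,:,::-1])
crop('pics/side10.png',240,200,410,340,4,'pics/f5.png')
E
```

```text
[ 0.4856135  -0.06628102  0.17875078] [-3.14132144e+00  5.53408204e-04 -9.40615177e-01] [-0.59018079  0.79734897 -1.90765184] [0.29510626 0.19907642 0.12814362] 0.02788021946028784 [-0.76355437  0.36779401  1.01407683  2.02877103 -0.38578016  0.94876945
 -0.48915696]
```

View pics/f5.png

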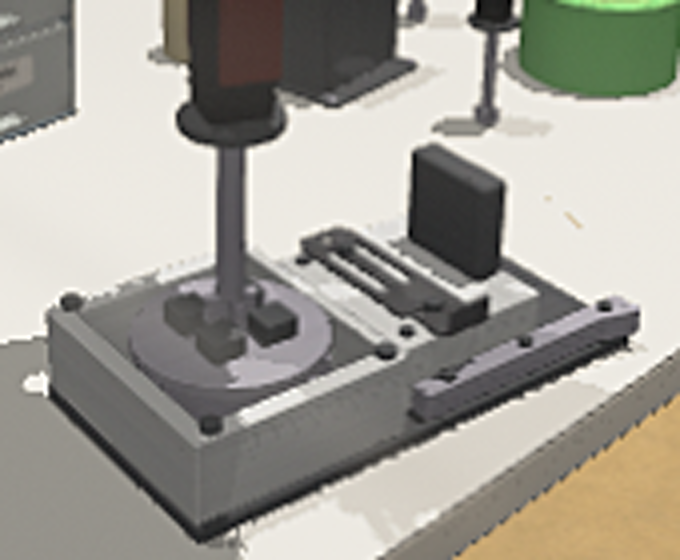

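The pallet is being drawn in: the screw head on it went from (414,327) to (406,330) in the crop. I'll continue turning.

Emit:
apply_moves(series=[{"dx":0,"dy":0,"dz":0,"ax":0,"ay":0,"az":-0.1},{"dx":0,"dy":0,"dz":0,"ax":0,"ay":0,"az":-0.1},{"dx":0,"dy":0,"dz":0,"ax":0,"ay":0,"az":-0.1},{"dx":0,"dy":0,"dz":0,"ax":0,"ay":0,"az":-0.1},{"dx":0,"dy":0,"dz":0,"ax":0,"ay":0,"az":-0.1}])

```text
t: 18.75
tcp_pos: [0.4856, -0.0662, 0.1787]
ee_rot: [3.141, 0.001, -1.439]
force: [-0.4, 0.4, -0.0]
grip_width: 0.0278
```

Emit:
apply_moves(series=[{"dx":0,"dy":0,"dz":0,"ax":0,"ay":0,"az":-0.05},{"dx":0,"dy":0,"dz":0,"ax":0,"ay":0,"az":-0.05},{"dx":0,"dy":0,"dz":0,"ax":0,"ay":0,"az":-0.05},{"dx":0,"dy":0,"dz":0,"ax":0,"ay":0,"az":-0.05},{"dx":0,"dy":0,"dz":0,"ax":0,"ay":0,"az":0}])

```text
t: 19.25
tcp_pos: [0.4856, -0.0661, 0.1786]
ee_rot: [3.141, 0.001, -1.637]
force: [0.1, 2.6, 1.4]
grip_width: 0.028
```

```bash
python3 - <<'E'
from h import *
s=sense();print(s['tcp_pos'],s['ee_rot'],s['force'],s['ft_torque'],s['grip_width'],s['qpos'])
for n in('side','wrist'):cv2.imwrite(f'pics/{n}11.png',capture(n)[:,:,::-1])
crop('pics/side11.png',240,200,410,340,4,'pics/f6.png')
E
```

```text
[ 0.48564737 -0.06613906  0.17863426] [ 3.14108968e+00  6.34239585e-04 -1.63710054e+00] [0.14794147 2.55469659 1.3544783 ] [0.70945924 0.27133337 0.04189951] 0.027960610368318897 [-0.87131708  0.46548775  1.20642932  2.03262129 -0.52257148  0.99948397
 -1.03879722]
```

View pics/f6.png

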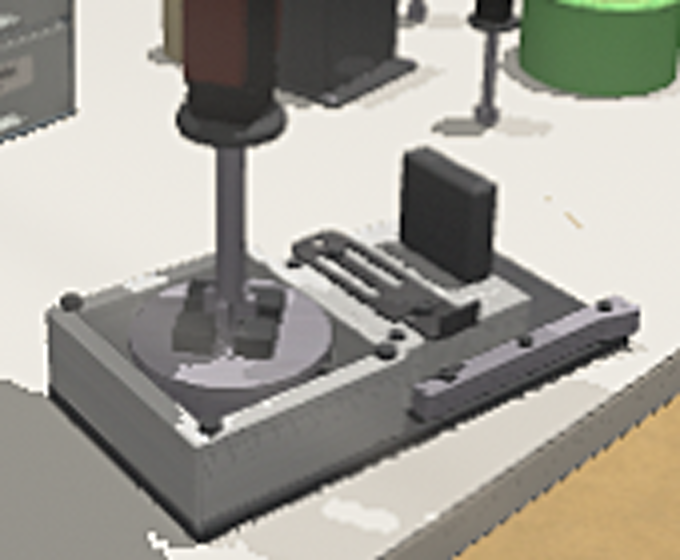

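View pics/wrist11.png

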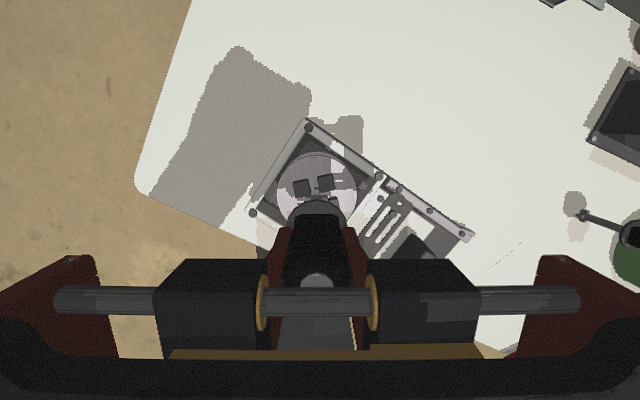

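Emit:
apply_moves(series=[{"dx":0,"dy":0,"dz":0,"ax":0,"ay":0,"az":-0.03},{"dx":0,"dy":0,"dz":0,"ax":0,"ay":0,"az":-0.03},{"dx":0,"dy":0,"dz":0,"ax":0,"ay":0,"az":-0.03},{"dx":0,"dy":0,"dz":0,"ax":0,"ay":0,"az":0},{"dx":0,"dy":0,"dz":0,"ax":0,"ay":0,"az":0}])

```text
t: 19.85
tcp_pos: [0.4856, -0.0663, 0.1786]
ee_rot: [3.141, 0.0, -1.73]
force: [-1.0, 3.5, 0.7]
grip_width: 0.0279
```

```bash
python3 - <<'E'
from h import *
s=sense();print(s['tcp_pos'],s['ee_rot'],s['force'],s['ft_torque'])
E
```

```text
[ 0.48561941 -0.06627837  0.17859889] [ 3.14134792e+00  3.33403306e-04 -1.73047661e+00] [-0.95300211  3.52748545  0.72953944] [1.50537408 0.20831005 0.05572612]
```

Emit:
apply_moves(series=[{"dx":0,"dy":0,"dz":0,"ax":0,"ay":0,"az":0.06},{"dx":0,"dy":0,"dz":0,"ax":0,"ay":0,"az":0.06},{"dx":0,"dy":0,"dz":0,"ax":0,"ay":0,"az":0.06},{"dx":0,"dy":0,"dz":0,"ax":0,"ay":0,"az":0},{"dx":0,"dy":0,"dz":0,"ax":0,"ay":0,"az":0}])

```text
t: 20.35
tcp_pos: [0.4856, -0.0674, 0.1787]
ee_rot: [-3.141, -0.001, -1.553]
force: [-0.2, 0.2, -1.8]
grip_width: 0.0278
```

```bash
python3 - <<'E'
from h import *
s=sense();print(s['tcp_pos'],s['ee_rot'],s['force'],s['ft_torque'])
cv2.imwrite('pics/side12.png',capture('side')[:,:,::-1])
crop('pics/side12.png',240,200,410,340,4,'pics/f7.png')
E
```

```text
[ 0.48559121 -0.06740612  0.17866869] [-3.14128233e+00 -1.03185396e-03 -1.55306103e+00] [-0.24225469  0.19204595 -1.8019377 ] [0.00311186 0.19832992 0.03283743]
```

View pics/f7.png

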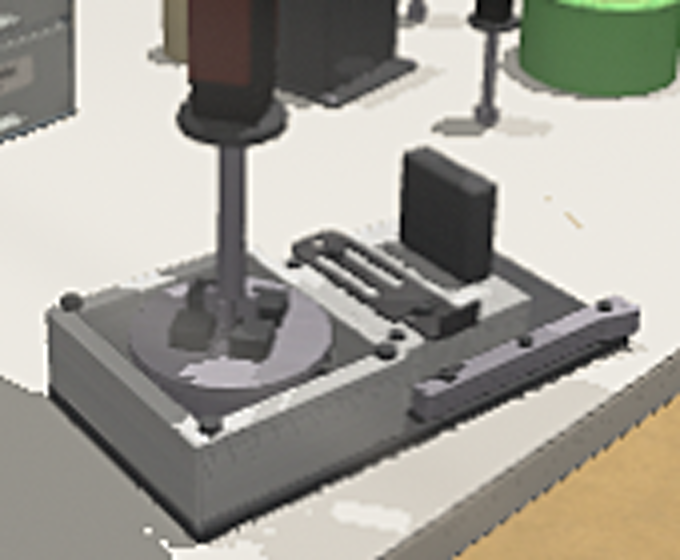

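Emit:
apply_moves(series=[{"dx":0,"dy":0,"dz":0.5,"ax":0,"ay":0,"az":0},{"dx":0,"dy":0,"dz":1,"ax":0,"ay":0,"az":0},{"dx":0,"dy":0,"dz":2,"ax":0,"ay":0,"az":0},{"dx":0,"dy":0,"dz":4,"ax":0,"ay":0,"az":0},{"dx":0,"dy":0,"dz":3.5,"ax":0,"ay":0,"az":0}])

```text
t: 20.9
tcp_pos: [0.4854, -0.0674, 0.2907]
ee_rot: [3.141, -0.001, -1.553]
force: [0.8, 0.2, -2.6]
grip_width: 0.0283
```

```bash
python3 - <<'E'
from h import *
s=sense();print(s['tcp_pos'],s['ee_rot'],s['force'],s['qpos'])
cv2.imwrite('pics/scene13.png',capture('scene')[:,:,::-1])
s=sense();print(s['tcp_pos'],s['ee_rot'])
cv2.imwrite('pics/wrist13.png',capture('wrist')[:,:,::-1])
crop('pics/wrist13.png',200,60,500,270,2.6,'pics/f8.png')
E
```

```text
[ 0.48544586 -0.06735094  0.29065336] [ 3.14144119e+00 -9.61351672e-04 -1.55266370e+00] [ 0.82160785  0.1913218  -2.5955101 ] [-1.04629479  0.3113433   1.36645662  1.88988474 -0.32600874  1.2047722
 -1.12215604]
[ 0.4877514  -0.06878829  0.29525608] [-3.13569070e+00 -9.44068088e-04 -1.55388806e+00]
```

View pics/f8.png

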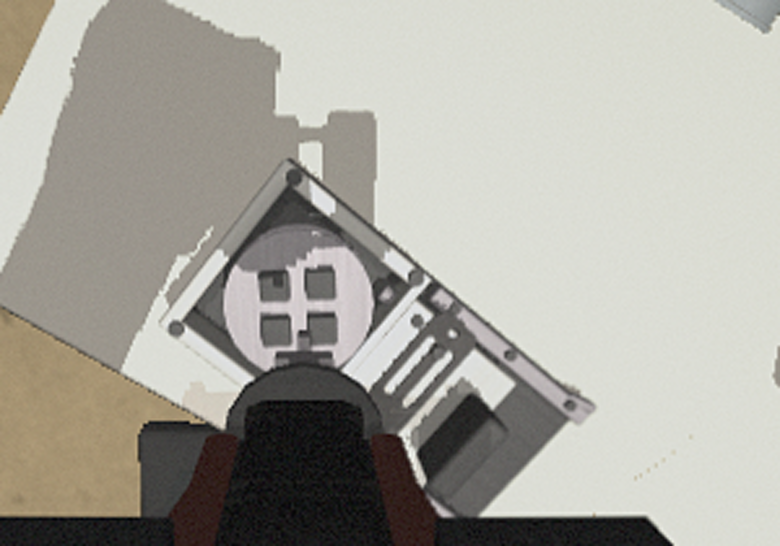

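```bash
python3 - <<'E'
from h import *
crop('pics/wrist13.png',255,115,405,225,5.3,'pics/f9.png')
s={'tcp_pos':[ 0.4877,-0.0688,0.2953],'ee_rot':[-3.1357,-.0009,-1.5539]}
c=lambda p:np.array(p,float)/2.6+[200,60]
w=lambda p,z:onz('wrist',c(p),z,s)[:,:2]
ang=lambda v:np.degrees(np.arctan2(v[1],v[0]))
B=w([[275,285],[320,282],[322,328],[276,330]],.056);print(B.mean(0))
print(ang(B[1]-B[0]),ang(B[2]-B[3]),ang(B[0]-B[3]),ang(B[1]-B[2]), 'dock 52.2')
E
```

```text
[ 0.48742019 -0.06758405]
-85.11852416657301 -86.41371123208522 1.7676989061070547 3.8779063737336483 dock 52.2
```

View pics/f9.png

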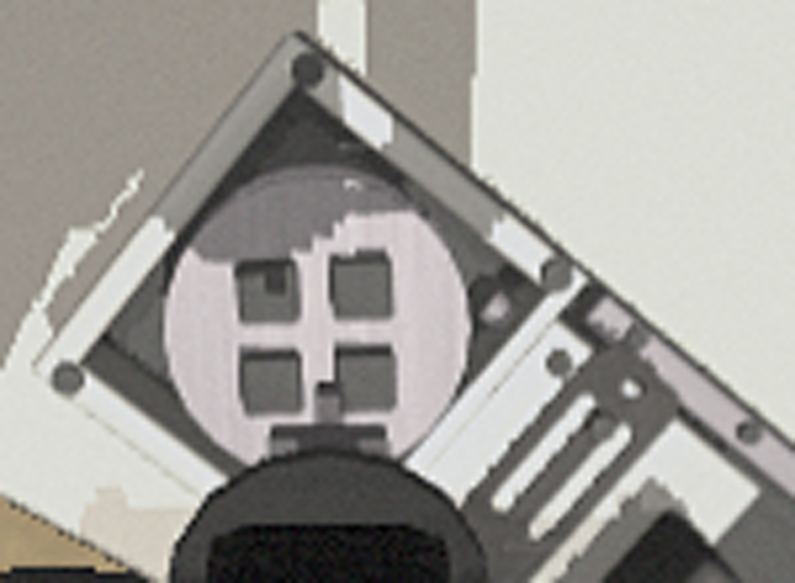

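Emit:
apply_moves(series=[{"dx":0.4,"dy":-2.5,"dz":0,"ax":0,"ay":0,"az":0.06},{"dx":0.5,"dy":-3,"dz":0,"ax":0,"ay":0,"az":0.06},{"dx":0.5,"dy":-3.2,"dz":0,"ax":0,"ay":0,"az":0.06},{"dx":0.5,"dy":-3.2,"dz":0,"ax":0,"ay":0,"az":0.06},{"dx":0.5,"dy":-3.2,"dz":0,"ax":0,"ay":0,"az":0.06}])

```text
t: 21.5
tcp_pos: [0.5095, -0.2186, 0.2881]
ee_rot: [3.141, 0.001, -1.248]
force: [0.3, 0.9, -1.3]
grip_width: 0.0279
```

Emit:
apply_moves(series=[{"dx":0.5,"dy":-3.2,"dz":0,"ax":0,"ay":0,"az":0.03},{"dx":0.5,"dy":-3.2,"dz":0,"ax":0,"ay":0,"az":0},{"dx":0.5,"dy":-3.2,"dz":0,"ax":0,"ay":0,"az":0},{"dx":0.5,"dy":-3.2,"dz":0,"ax":0,"ay":0,"az":0},{"dx":0.5,"dy":-3.2,"dz":0,"ax":0,"ay":0,"az":0}])

```text
t: 22.0
tcp_pos: [0.5345, -0.3787, 0.2877]
ee_rot: [3.141, 0.001, -1.221]
force: [0.2, 0.4, -1.6]
grip_width: 0.0279
```

Emit:
apply_moves(series=[{"dx":0.5,"dy":-3,"dz":0,"ax":0,"ay":0,"az":0},{"dx":0.4,"dy":-2.5,"dz":0,"ax":0,"ay":0,"az":0},{"dx":0,"dy":-1.3,"dz":0,"ax":0,"ay":0,"az":0},{"dx":0,"dy":0,"dz":0,"ax":0,"ay":0,"az":0},{"dx":0,"dy":0,"dz":0,"ax":0,"ay":0,"az":0}])

```text
t: 22.5
tcp_pos: [0.5435, -0.4449, 0.2882]
ee_rot: [3.141, 0.001, -1.221]
force: [-0.1, 0.1, -2.2]
grip_width: 0.0278
```

Emit:
apply_moves(series=[{"dx":0,"dy":0,"dz":-1,"ax":0,"ay":0,"az":0},{"dx":0,"dy":0,"dz":-1,"ax":0,"ay":0,"az":0},{"dx":0,"dy":0,"dz":-1,"ax":0,"ay":0,"az":0},{"dx":0,"dy":0,"dz":0,"ax":0,"ay":0,"az":0},{"dx":0,"dy":0,"dz":0,"ax":0,"ay":0,"az":0}])

```text
t: 23.0
tcp_pos: [0.5437, -0.4452, 0.2583]
ee_rot: [3.141, 0.001, -1.221]
force: [-1.0, -0.0, -1.1]
grip_width: 0.0278
```

```bash
python3 - <<'E'
from h import *
s=sense();print(s['tcp_pos'],s['ee_rot'],s['force'],s['qpos'])
for n in('side','scene'):cv2.imwrite(f'pics/{n}14.png',capture(n)[:,:,::-1])
crop('pics/side14.png',260,90,380,220,5,'pics/g1.png');i=cv2.imread('pics/g1.png');cv2.imwrite('pics/g1.png',i[:600])
crop('pics/scene14.png',310,130,440,250,5,'pics/g2.png')
s=sense();print(s['tcp_pos'])
E
```

```text
[ 0.54369652 -0.44518461  0.25826446] [ 3.14116605e+00  5.26624025e-04 -1.22059282e+00] [-1.00248094 -0.00165505 -1.08500778] [ 0.07658905  0.68475234  0.94809776  1.39648844 -0.55566133  1.3403816
 -0.1794651 ]
[ 0.54369304 -0.44578308  0.25903706]
```

View pics/g1.png

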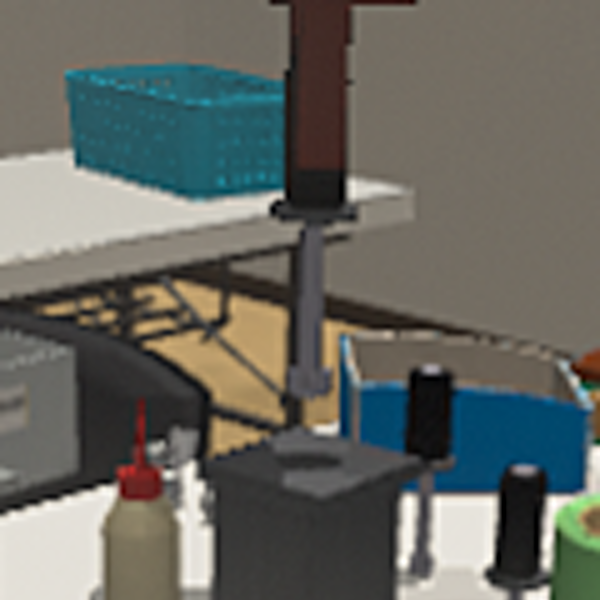

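View pics/g2.png

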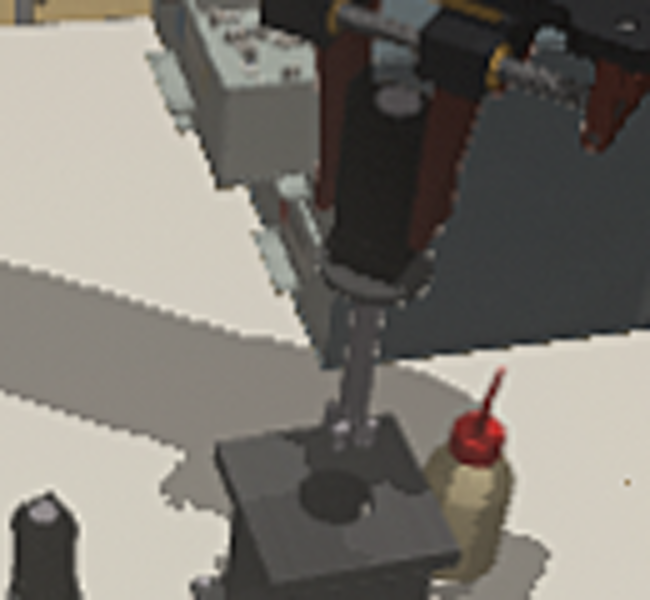

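Emit:
apply_moves(series=[{"dx":0,"dy":-0.1,"dz":-1.5,"ax":0,"ay":0,"az":0},{"dx":0,"dy":0,"dz":-1.5,"ax":0,"ay":0,"az":0},{"dx":0,"dy":0,"dz":-1.5,"ax":0,"ay":0,"az":0},{"dx":0,"dy":0,"dz":-1.5,"ax":0,"ay":0,"az":0},{"dx":0,"dy":0,"dz":0,"ax":0,"ay":0,"az":0}])

```text
t: 23.6
tcp_pos: [0.5429, -0.4454, 0.1953]
ee_rot: [3.139, 0.004, -1.221]
force: [-0.5, 0.9, -1.8]
grip_width: 0.0279
```

Emit:
apply_moves(series=[{"dx":0,"dy":0,"dz":-1.8,"ax":0,"ay":0,"az":0},{"dx":0,"dy":0,"dz":-1.8,"ax":0,"ay":0,"az":0},{"dx":0,"dy":0,"dz":-1.5,"ax":0,"ay":0,"az":0},{"dx":0,"dy":0,"dz":-0.8,"ax":0,"ay":0,"az":0},{"dx":0,"dy":0,"dz":0,"ax":0,"ay":0,"az":0}])

```text
t: 24.1
tcp_pos: [0.5433, -0.4463, 0.1383]
ee_rot: [3.141, 0.001, -1.221]
force: [0.1, -0.7, -1.1]
grip_width: 0.0278
```

Emit:
apply_moves(series=[{"dx":0,"dy":0,"dz":0,"ax":0,"ay":0,"az":0},{"dx":0,"dy":0,"dz":0,"ax":0,"ay":0,"az":0},{"dx":0,"dy":0,"dz":0,"ax":0,"ay":0,"az":0},{"dx":0,"dy":0,"dz":0,"ax":0,"ay":0,"az":0},{"dx":0,"dy":0,"dz":0,"ax":0,"ay":0,"az":0}])

```text
t: 24.6
tcp_pos: [0.5437, -0.4467, 0.1399]
ee_rot: [-3.141, -0.0, -1.221]
force: [-0.0, 0.5, -2.2]
grip_width: 0.028
```

3 mm above the seat. I'll lower the last bit and then open.

Emit:
apply_moves(series=[{"dx":0,"dy":0,"dz":-0.2,"ax":0,"ay":0,"az":0},{"dx":0,"dy":0,"dz":-0.1,"ax":0,"ay":0,"az":0},{"dx":0,"dy":0,"dz":0,"ax":0,"ay":0,"az":0},{"dx":0,"dy":0,"dz":0,"ax":0,"ay":0,"az":0},{"dx":0,"dy":0,"dz":0,"ax":0,"ay":0,"az":0}])

```text
t: 25.1
tcp_pos: [0.5436, -0.4466, 0.1366]
ee_rot: [3.142, 0.0, -1.221]
force: [-0.1, -0.6, -1.3]
grip_width: 0.0282
```

Emit:
apply_moves(series=[{"dx":0,"dy":0,"dz":0,"ax":0,"ay":0,"az":0},{"dx":0,"dy":0,"dz":0,"ax":0,"ay":0,"az":0},{"dx":0,"dy":0,"dz":0,"ax":0,"ay":0,"az":0},{"dx":0,"dy":0,"dz":0,"ax":0,"ay":0,"az":0},{"dx":0,"dy":0,"dz":0,"ax":0,"ay":0,"az":0}], jaw=0)

```text
t: 25.6
tcp_pos: [0.5436, -0.4467, 0.1367]
ee_rot: [-3.142, -0.0, -1.221]
force: [-0.3, 0.5, 0.0]
grip_width: 0.0643
```

Emit:
apply_moves(series=[{"dx":0,"dy":0,"dz":0,"ax":0,"ay":0,"az":0},{"dx":0,"dy":0,"dz":0,"ax":0,"ay":0,"az":0},{"dx":0,"dy":0,"dz":0,"ax":0,"ay":0,"az":0},{"dx":0,"dy":0,"dz":0,"ax":0,"ay":0,"az":0},{"dx":0,"dy":0,"dz":0,"ax":0,"ay":0,"az":0}])

```text
t: 26.1
tcp_pos: [0.5436, -0.4466, 0.1366]
ee_rot: [3.142, -0.0, -1.221]
force: [-0.4, 0.0, 0.0]
grip_width: 0.088
```

Emit:
apply_moves(series=[{"dx":0,"dy":0,"dz":1,"ax":0,"ay":0,"az":0},{"dx":0,"dy":0,"dz":3,"ax":0,"ay":0,"az":0},{"dx":0,"dy":0,"dz":4,"ax":0,"ay":0,"az":0},{"dx":0,"dy":0,"dz":4,"ax":0,"ay":0,"az":0},{"dx":0,"dy":0,"dz":4,"ax":0,"ay":0,"az":0}])

```text
t: 26.6
tcp_pos: [0.5433, -0.4467, 0.2991]
ee_rot: [3.142, -0.001, -1.221]
force: [0.0, -0.2, 0.5]
grip_width: 0.0876
```

Emit:
apply_moves(series=[{"dx":-1,"dy":3,"dz":1,"ax":0,"ay":0,"az":0},{"dx":-1,"dy":3,"dz":0,"ax":0,"ay":0,"az":0},{"dx":-1,"dy":2,"dz":0,"ax":0,"ay":0,"az":0},{"dx":0,"dy":0,"dz":0,"ax":0,"ay":0,"az":0},{"dx":0,"dy":0,"dz":0,"ax":0,"ay":0,"az":0}])

```text
t: 27.1
tcp_pos: [0.514, -0.3665, 0.3076]
ee_rot: [-3.14, -0.001, -1.22]
force: [0.0, -0.2, 0.0]
grip_width: 0.0877
```

```bash
python3 - <<'E'
from h import *
s=sense();print(s['tcp_pos'],s['force'])
for n in('side','scene'):cv2.imwrite(f'pics/{n}15.png',capture(n)[:,:,::-1])
a=cv2.imread('pics/side15.png')[120:340,230:430];b=cv2.imread('pics/scene15.png')[140:360,215:435]
cv2.imwrite('pics/z1.png',cv2.resize(np.hstack([a,b]),None,fx=1.9,fy=1.9,interpolation=cv2.INTER_CUBIC))
crop('pics/side15.png',240,200,410,340,4,'pics/z2.png')
E
```

```text
[ 0.51396719 -0.36651943  0.30760679] [ 0.01058602 -0.15865128  0.03932147]
```

View pics/z1.png

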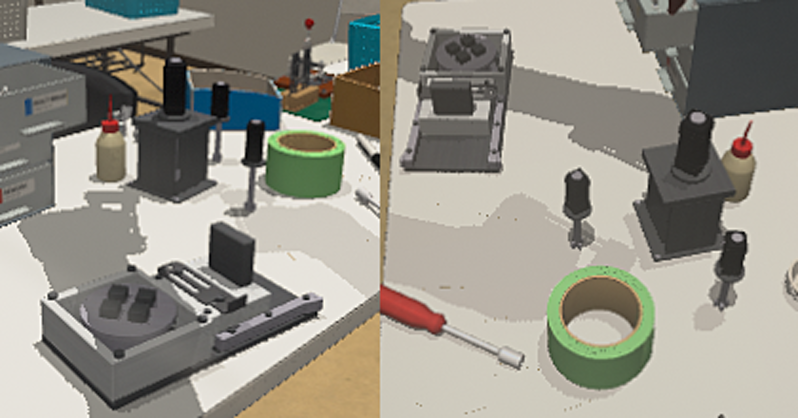

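View pics/z2.png

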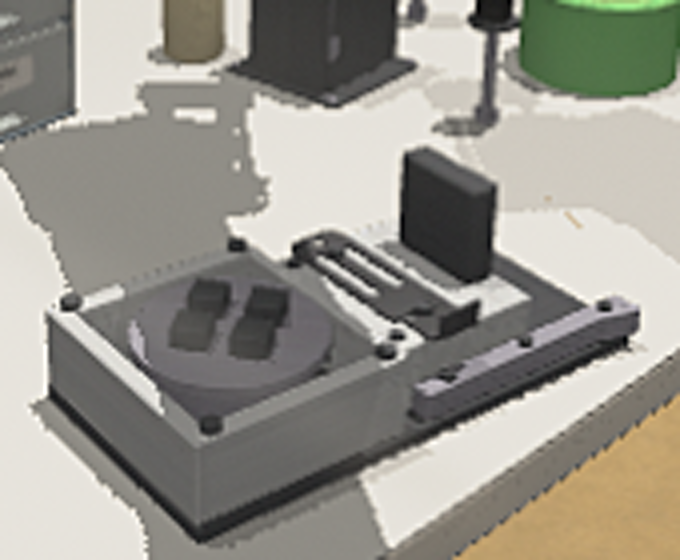

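The pallet is flush with the dock (handle and screws unchanged in the crop), the driver hangs upright in its stand, and the oiler and tape roll are where they were. Handing in.

```bash
python3 - <<'E'
from rig import *
print(sense()['t']);print(finish_job())
E
```

```text
27.2
the job is handed in; nothing more can be done
None
```

The job is done and was handed in at 27.2 s, well inside the 61 s limit.

- **Pallet:** I pushed it by its handle onto the spring plungers, which pushed back with about 3 to 5 N. I then backed off slowly, and it stayed against the plungers.
- **Cam:** I took the large driver from its stand and turned the cam clockwise. It went from about 14° counter-clockwise of the dock axes to about 139° clockwise, past the 130° home point and short of the 143° hard stop.
- **Driver:** I turned it back to take the load off, lifted it out, hung it in its stand and moved the arm clear.

**Last checks:** The final pictures show the pallet flush against the dock face. It has not moved since the driver was withdrawn, so the cam is holding it by itself. The driver hangs upright with its collar on the plate. The oiler and tape roll look untouched, and the force reading with the arm clear was about zero.

**What was less certain:** Placing the driver tip over the cam from the two fixed cameras differed by about 8 mm in y. The average matched the arm's own position, and the blade entered without resistance. At the end of the turn the wrist showed a sideways moment of about 1.5 N m, which vanished when I turned the driver back.

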